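# Returns bench: tilt-check the power units, sort out the rattlers and nest the empty tubs

## Robot

A 6-joint arm with a two-finger parallel gripper is mounted at the origin on the work surface. World frame = base frame: x ahead of the robot, y to its left, z up, the work surface at z = 0. Lengths are in m, angles in rad, forces in N, time in s.
With the tool pointing down it reaches from about 0.3 to 0.775 m from the base axis. Payload 14.6 kg.
Tool frame: the origin (TCP) lies between the finger pads; the fingertips stand ctrl.tip_extent ahead of it and the grasp point (between the pads) lies 3 mm ahead of it (ctrl.tip_extent is the distance from the TCP to the fingertips, in m); z points along the fingers, y is the line along which they close (so a half turn about z gives the same grasp; the last joint's range is limited). The gripper opens to 94 mm and grips with 3 to 60 N. Pads are 16 mm wide; open, the fingers measure 119 mm over their backs; the gripper's body (75 mm by 177 mm) begins 78 mm behind the grasp point.
Start: joints at [1.164, 0.3, 1.521, -0, 1.321, -0.067], TCP at [0.183, 0.519, 0.227] pointing down, gripper open.
Joint ranges: [-3.03, 3.03], [-0.79, 2.21], [0.23, 2.52], [-1.04, 4.18], [0, 3.07], [-2.55, 2.55]. Speed limits (rad/s): [2.22, 2.22, 2.57, 3.14, 3.14, 3.14].

## Interface

Orientations are given as [roll, pitch, yaw] about the fixed x, y, z axes, in that order (R = Rz(yaw) Ry(pitch) Rx(roll)).
In Python, from station import ctrl gives the robot as it stands.
- The arm moves only by the shell command python3 shift.py [OPENING] [FORCE], which reads ROWS from standard input. ROWS is a JSON list of rows, 1 to 10 of them, each written [[dx, dy, dz], [rx, ry, rz]]: dx, dy, dz in m, then a rotation vector rx, ry, rz in rad; each row shifts and turns the commanded pose from where the row before left it, along the tool's axes as they then stand; what a row does not reach is not made up. A row lasts 1/10 s, in which the tool goes at most 0.05 m and 0.15 rad, less where a joint would pass 70% of its speed; a pose out of reach is approached as far as the arm can. OPENING is the finger opening in m, set as the command begins (- or left out keeps the last). The fingers move at their own pace and stop on an object; FORCE is the grip in N (left out, the last holds). Time passes only in rows, so rows that do not move let the fingers close. It prints the time, the measured TCP pose, the force, the opening and the grip force at its end. Input that does not fit is refused with a message, and nothing moves.
- ctrl.get_obs(): the state, without advancing time (a new reading comes with each control period).
- ctrl.camera(name): name is "scene" or "top" or "wrist"; returns a dict with "pixels" (400x640x3 uint8, blue, green, red), "fx", "fy", "cx", "cy" (pixels), "k1" (the pictures are not rectified: a ray, as slopes to the right and down, at radius r is drawn at 1 + k1 r^2 times it, then the intrinsics apply), "extrinsics" (4x4, takes a point from camera to world coordinates). Camera axes: x right, y up, looking along -z (the intrinsics and any distortion apply to the point x, -y, -z); pixel columns grow to the right and rows downward; lengths in m; the calibration is good to about 2 mm. A picture is of the moment at which its call begins. There is no depth.
- ctrl.hand_in(): hands the job in; it is judged then, once.
The state is a dict: "time_s": time; "qpos": joint angles; "joint_vel": joint speeds; "tau": joint torques, N m; "ee_pos": TCP position; "eef_rot": TCP orientation; "force": force on the tool from outside, world axes, zero at the start; "moment": the same for the moment, N m; "grip_width": finger opening in m; "grip_force": force on a finger pad.
Only numpy, scipy, OpenCV 4.12 (cv2) and the standard library are available. Lean on these libraries where they do the work, as an engineer would, in place of code of your own. Each camera call takes 0.05 s, during which the arm holds its last target. There are 200 camera calls.

## Task

The returned power units on the bench, each in its own blue tub, must be checked for broken insides: a unit in which something loose shifts when you tilt it endwise is a reject. Stand the rejects upright on the floor of the red crate and the sound units upright on the floor of the black crate, then nest all the blue tubs on the bench, empty, one inside the other in a single upright stack standing on the bench. Leave the tape dispenser and the pen pot where they are.

Things in the scene. Friction and masses are not known exactly. Their poses are not given: they have to be found in the camera images.
- unit_1: sealed power unit, a closed upright box 130 mm long (its x), 40 mm wide (its y), 75 mm high, aluminium with black end caps and grey fins on top, 0.29 to 0.62 kg; origin at the centre of its underside, z up. It starts upright in the middle of a tub, lengthwise, on the tub's 3 mm floor, its top 32 mm above the rim. All units look alike; see unit_2 for how they behave
- unit_2: a power unit like unit_1. In a sound unit nothing moves. In a rattler a loose piece of 0.15 kg, 32 mm across, rolls along the bottom of the box, 88 mm from end to end, when the unit is tilted endwise by more than about 0.15 rad, which shifts the balance by about 0.12 N m between its two ends; level, it stays where it is. Sound units balance at the middle of their length
- unit_3: a power unit like unit_1; it may or may not rattle, as any of the four
- unit_4: a power unit like unit_1; it may or may not rattle, as any of the four
- tub_1: blue open tub, 0.22 kg, 177 mm (its x) by 99 mm (its y) outside at the rim, 46 mm high; origin at the centre of its underside, z up. Its top 20 mm is an upright band 5 mm thick that can be pinched from above at the middle of a long side (y = +-47 mm); inside, the band ends in a shoulder 16 mm below the rim, and below that the sides taper inwards. At the start it may hold a unit
- tub_2: a blue tub like tub_1. Nested the same way round or half a turn round, a tub's shoulder rests on the rim of the tub below it, 20 mm higher than that tub, with about 3 mm of play sideways
- tub_3: a blue tub like tub_1
- tub_4: a blue tub like tub_1
- tub_5: a blue tub like tub_1, an extra empty one; one of the two extra tubs may be absent
- tub_6: a blue tub like tub_1, an extra empty one; one of the two extra tubs may be absent
- good_crate: open crate fixed to the bench, 300 mm (its x) by 200 mm (its y) by 70 mm high, walls and floor 5 mm thick; origin at the centre of its underside. Black: for the sound units
- reject_crate: open crate fixed to the bench, 300 mm (its x) by 200 mm (its y) by 70 mm high, walls and floor 5 mm thick; origin at the centre of its underside. Red: for the rattlers
- tape: desk tape dispenser, black, 150 x 62 mm, 86 mm high; a bystander to be left alone; origin under its centre
- marker_pot: dark steel pen pot, 72 mm across, 75 mm high, with three pens up to 130 mm; a bystander to be left alone; origin under its centre

How it is judged:
By the outcome, as a careful person would: the job done as asked, in the order asked, and still so for the second after the job is handed in, with the robot touching nothing.
Of tub_5, tub_6 only 1 to 2 are there at a start; the rules pass over those that are not, and their reading is None.
Of loose_piece_1, loose_piece_2, loose_piece_3, loose_piece_4 only 1 to 3 are there at a start; the rules pass over those that are not, and their reading is None.
At some moment in a run one of tub_1, tub_2, tub_3, tub_4, tub_5, tub_6 may be knocked a few centimetres aside while the robot is not near it.
It also fails if it takes over 210 s, if anything falls off the work surface, if the arm or the gripper's body presses on something with over 40 N, if the wrist force passes 120 N, or if a joint passes its speed limit or range.

## Working session

There is one attempt and no reset: what is moved stays moved. The work goes in short steps, Python scripts to look and compute and a shell command to move; the robot and the scene stay as the last step left them, time stands still between calls to the robot, and variables do not carry over. Pictures are saved under pics/ and viewed, at most 14 in all, crops included, and the job is handed in when it is done.

```bash
ls; mkdir -p pics
python3 - <<'E'
from station import ctrl
import cv2
for n in ("scene","top"):
    c=ctrl.camera(n); cv2.imwrite(f"pics/{n}0.png",c["pixels"]); print(n,c["fx"],c["fy"],c["cx"],c["cy"],c["k1"],c["extrinsics"])
o=ctrl.get_obs();print(o,ctrl.tip_extent)
E
```

```text
pics
shift.py
station.py
scene 471.3803669116233 471.3803669116233 324.1385889914105 202.41220622757135 -0.1100425127269453 [[-0.65019933 -0.53270263  0.54172755  1.35815183]
 [ 0.75976197 -0.45437421  0.4650869   0.65233528]
 [-0.00160599  0.71398318  0.70016101  0.97850544]
 [ 0.          0.          0.          1.        ]]
top 447.9501601693818 447.9501601693818 316.57659081113235 200.53791773966637 -0.12046881858348062 [[ 0.02930733  0.99186637 -0.12386356  0.47732029]
 [-0.99949102  0.02751701 -0.01614049  0.00376224]
 [-0.01260086  0.12427355  0.99216798  1.08763247]
 [ 0.          0.          0.          1.        ]]
{'time_s': 0.1, 'qpos': array([ 1.16444037e+00,  3.00431410e-01,  1.52150585e+00,  1.84918657e-05,
        1.32068143e+00, -6.66127150e-02]), 'joint_vel': array([-0.00110885, -0.00193846, -0.00040406,  0.0019711 , -0.00275115,
        0.0004391 ]), 'tau': array([ 2.34661071e-03, -5.32648587e+01, -3.53280401e+01,  7.09605287e-02,
        2.34717719e-02, -1.12804632e-04]), 'ee_pos': array([0.18320947, 0.51837339, 0.22693991]), 'eef_rot': array([-3.14057009e+00, -8.61684338e-05,  2.80184478e+00]), 'force': array([-0.14379974,  0.34746481, -0.14755081]), 'moment': array([ 0.02236541, -0.03335546, -0.02216222]), 'grip_force': 0.0, 'grip_width': 0.09393466440901779} 0.022
```

View pics/top0.png

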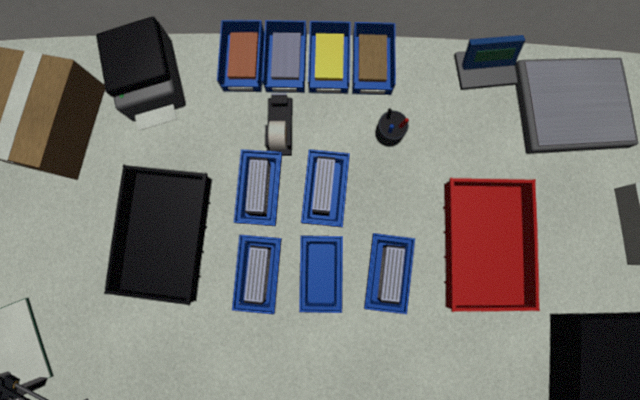

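View pics/scene0.png

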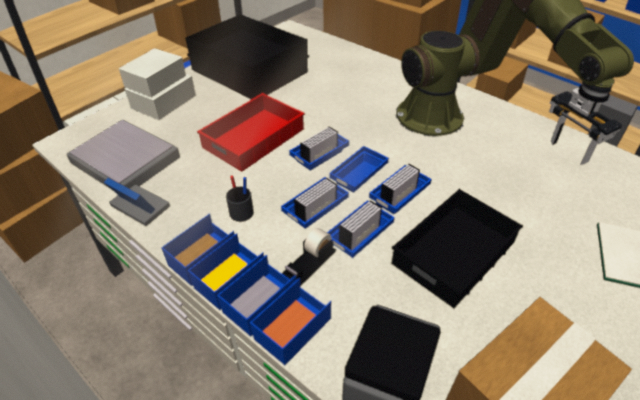

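The top view shows four units, in tubs at about (258,187), (325,187), (257,274) and (390,273), and an empty tub at (321,274). The black crate is left at (158,234), the red one right at (491,244), the tape at (279,125) and the pen pot at (392,125). The scene view shows the same layout.

```bash
cat > h.py <<'E'
from station import ctrl
import numpy as np, cv2
from scipy.spatial.transform import Rotation as R
def ray(c,uv):
    uv=np.asarray(uv,float).reshape(-1,1,2)
    K=np.array([[c["fx"],0,c["cx"]],[0,c["fy"],c["cy"]],[0,0,1]])
    s=cv2.undistortPoints(uv,K,np.array([c["k1"],0,0,0.]))[:,0]
    E=np.array(c["extrinsics"]); d=np.c_[s[:,0],-s[:,1],-np.ones(len(s))]@E[:3,:3].T
    return E[:3,3],d
def plane(c,uv,z):
    o,d=ray(c,uv); return (o+d*((z-o[2])/d[:,2])[:,None])[:,:2]
def tri(c1,u1,c2,u2):
    o1,d1=ray(c1,u1);o2,d2=ray(c2,u2);out=[]
    for a,b in zip(d1,d2):
        s=np.linalg.lstsq(np.c_[a,-b],o2-o1,rcond=None)[0]; p,q=o1+a*s[0],o2+b*s[1]
        out.append(np.r_[(p+q)/2,np.linalg.norm(p-q)])
    return np.array(out)
def masks(c):
    h=cv2.cvtColor(c["pixels"],cv2.COLOR_BGR2HSV)
    return {"blue":cv2.inRange(h,(100,130,50),(125,255,255)),"red":cv2.inRange(h,(0,150,60),(8,255,255))|cv2.inRange(h,(172,150,60),(180,255,255)),"black":cv2.inRange(h,(0,0,0),(180,255,45))}
def rects(c,m,z,lo,hi):
    "rectangles (x,y,yaw of long side,L,W, pixel centre) of mask blobs taken to lie at height z"
    out=[]
    for k in cv2.findContours(m,cv2.RETR_EXTERNAL,cv2.CHAIN_APPROX_NONE)[0]:
        if cv2.contourArea(k)<300: continue
        p=plane(c,k[:,0],z); (x,y),(w,l),a=cv2.minAreaRect((p*1000).astype(np.float32))
        if w>l: w,l,a=l,w,a-90
        if not(lo<l<hi): continue
        yaw=np.deg2rad(a+90); yaw=(yaw+np.pi/2)%np.pi-np.pi/2
        out.append((x/1000,y/1000,yaw,l,w,k[:,0].mean(0)))
    return out
def pose(): 
    o=ctrl.get_obs(); return o["ee_pos"],R.from_euler("xyz",o["eef_rot"])
def to(x,y,z,yaw,yaxis=True):
    "shift in tool axes to tool-down pose with the tool's y at world angle yaw (mod pi)"
    p,r=pose()
    best=None
    for k in (0,np.pi):
        ty=np.array([np.cos(yaw+k),np.sin(yaw+k),0]); tz=np.array([0,0,-1.]); T=R.from_matrix(np.c_[np.cross(ty,tz),ty,tz])
        rv=(r.inv()*T).as_rotvec()
        if best is None or np.linalg.norm(rv)<np.linalg.norm(best): best=rv
    print("d tool",r.inv().apply(np.array([x,y,z])-p).round(4),"rot",best.round(4), "| tcp",p.round(4))
E
python3 - <<'E'
from h import *
c=ctrl.camera("top");M=masks(c)
for n,z in(("blue",.046),("red",.07),("black",.07)):
    for r in rects(c,M[n],z,140,340): print(n,np.round(r[:2],4),round(r[2],3),np.round(r[3:5],0),r[5].round())
to(.45,.05,.40,np.pi/2)
E
```

```text
blue [0.4386 0.0067] 0.025 [172.  94.] [321. 274.]
blue [0.4328 0.1554] -0.055 [174.  97.] [256. 274.]
blue [ 0.4436 -0.1523] -0.099 [174.  97.] [389. 273.]
blue [0.639  0.0016] -0.074 [174.  96.] [325. 188.]
blue [0.6375 0.161 ] -0.051 [177.  97.] [258. 187.]
blue [ 0.974  -0.1103] -0.006 [181. 101.] [374.  56.]
blue [9.734e-01 6.000e-04] 0.009 [181.  98.] [329.  54.]
blue [0.9726 0.1146] -0.005 [184. 108.] [281.  53.]
blue [0.9724 0.2223] 0.015 [184. 107.] [237.  53.]
red [ 0.5157 -0.3891] 0.011 [302. 210.] [493. 245.]
black [ 0.2515 -0.6456] -1.57 [239. 209.] [595. 357.]
black [0.5179 0.3852] -0.079 [302. 219.] [158. 234.]
black [ 0.9835 -0.3913] -1.367 [145.  63.] [486.  56.]
d tool [-0.4076 -0.3529 -0.1727] rot [-8.000e-04 -2.000e-04 -3.398e-01] | tcp [0.1832 0.5184 0.227 ]
```

```bash
echo '[[[-0.037, -0.032, -0.0157], [0, 0, 0]], [[-0.037, -0.032, -0.0157], [0, 0, 0]], [[-0.037, -0.032, -0.0157], [0, 0, 0]], [[-0.037, -0.032, -0.0157], [0, 0, 0]], [[-0.037, -0.032, -0.0157], [0, 0, 0]], [[-0.037, -0.032, -0.0157], [0, 0, 0]], [[-0.037, -0.032, -0.0157], [0, 0, 0]], [[-0.037, -0.032, -0.0157], [0, 0, 0]], [[-0.037, -0.032, -0.0157], [0, 0, 0]], [[-0.037, -0.032, -0.0157], [0, 0, 0]]]' | python3 shift.py
echo '[[[-0.0376, -0.033, -0.0157], [0, 0, 0]], [[0, 0, 0], [0, 0, -0.113]], [[0, 0, 0], [0, 0, -0.113]], [[0, 0, 0], [0, 0, -0.114]], [[0, 0, 0], [0, 0, 0]], [[0, 0, 0], [0, 0, 0]]]' | python3 shift.py 0.06
python3 - <<'E'
from h import *
c=ctrl.camera("wrist"); cv2.imwrite("pics/w1.png",c["pixels"]); print(np.array(c["extrinsics"]).round(3))
print(pose()[0]); o=ctrl.get_obs(); print(o["force"],o["moment"],o["qpos"].round(2))
M=masks(c)
for r in rects(c,M["blue"],.046,120,200): print(np.round(r[:2],4),round(r[2],3),np.round(r[3:5],0),r[5].round())
E
```

```text
time_s: 1.15
ee_pos: [0.4194, 0.103, 0.3809]
eef_rot: [3.141, 0.0, 2.802]
force: [0.2, 0.5, -0.2]
grip_width: 0.0938
grip_force: 0.0
time_s: 1.75
ee_pos: [0.4423, 0.0633, 0.3951]
eef_rot: [-3.142, -0.0, 3.139]
force: [0.2, -0.1, -0.4]
grip_width: 0.0603
grip_force: 0.0
[[ 0.003 -0.966 -0.259  0.367]
 [ 1.     0.003  0.     0.062]
 [ 0.001 -0.259  0.966  0.552]
 [ 0.     0.     0.     1.   ]]
[0.44228698 0.06336854 0.39517381]
[-0.0351032   0.54054216  0.45773526] [ 0.04364785 -0.03151905 -0.0144947 ] [ 0.06 -0.01  1.49 -0.    1.66 -1.51]
[0.6283 0.1602] -0.045 [163.  97.] [367. 258.]
[0.4378 0.0054] 0.016 [173.  96.] [285. 159.]
[0.433 0.154] -0.058 [173.  97.] [377. 155.]
```

View pics/w1.png

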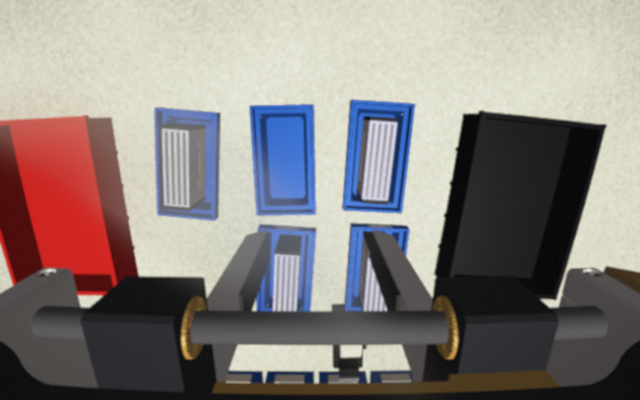

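The wrist view shows the empty tub at (284,160), units at (375,160), (182,165), (370,275) and (287,285), and both crates at the sides. I'll enlarge the two fixed views to pick corresponding corners for heights.

Run:
```python
import cv2,numpy as np
s=cv2.imread("pics/scene0.png")[120:260,270:440]; t=cv2.imread("pics/top0.png")[140:320,225:425]
f=lambda i:cv2.resize(i,None,fx=3,fy=3,interpolation=cv2.INTER_CUBIC)
a=cv2.resize(s,None,fx=2.35,fy=2.35,interpolation=cv2.INTER_CUBIC);b=cv2.resize(t,None,fx=2,fy=2,interpolation=cv2.INTER_CUBIC)
print(a.shape,b.shape)
h=max(a.shape[0],b.shape[0]);p=lambda i:cv2.copyMakeBorder(i,0,h-i.shape[0],0,0,0)
cv2.imwrite("pics/crop.png",np.hstack([p(a),p(b)])[:, :800])
```

```text
(329, 400, 3) (360, 400, 3)
```

View pics/crop.png

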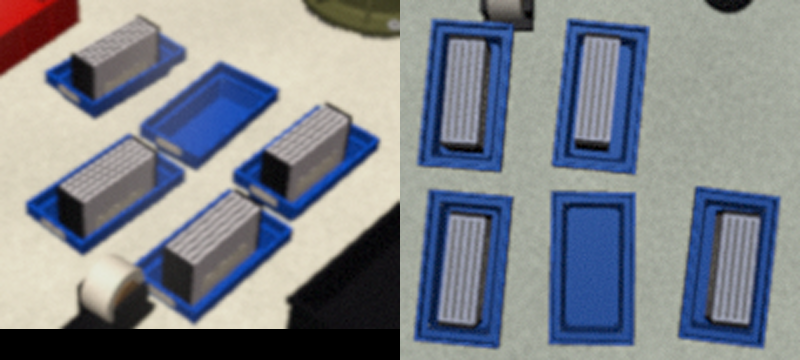

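The crop shows the empty tub's rim corners (scene 218,64 / 278,93 / 195,167 / 141,128; top 552..634 × 193..343) and the fin-top corners of the far-right unit. I'll triangulate them.

Run:
```python
from h import *
s=ctrl.camera("scene");t=ctrl.camera("top")
S=lambda p:np.array(p)/2.35+[270,120]-.3
T=lambda p:(np.array(p)-[400,0])/2+[225,140]-.25
print(tri(t,T([(552,193),(634,193),(632,343),(549,342)]),s,S([(195,167),(141,128),(218,64),(278,93)])).round(4))
print(tri(t,T([(583,37),(620,40),(609,147),(576,145)]),s,S([(82,206),(59,194),(132,137),(157,150)])).round(4))
# unit tops from top camera at z=.078
h=cv2.cvtColor(t["pixels"],cv2.COLOR_BGR2HSV); m=cv2.inRange(h,(0,0,90),(180,90,255)); M=masks(t)
for r in rects(t,M["blue"],.046,150,190):
    if r[0]>.8: continue
    u=r[5]; mm=np.zeros_like(m); cv2.circle(mm,tuple(int(v) for v in u),30,255,-1)
    # only inside the tub's rim
    tub=np.zeros_like(m); k=[k for k in cv2.findContours(M["blue"],0,1)[0] if cv2.pointPolygonTest(k,(float(u[0]),float(u[1])),False)>0]
    if k: cv2.drawContours(tub,k,-1,255,-1)
    tub=cv2.erode(tub,np.ones((7,7)))
    q=rects(t,cv2.morphologyEx(m&tub,cv2.MORPH_CLOSE,np.ones((5,5))),.078,80,150)
    print("tub",np.round(r[:3],3),"unit",[(np.round(x[:3],3),np.round(x[3:5])) for x in q])
to(.433,.155,.12,np.pi/2-.057)
```

```text
[[ 5.256e-01  5.350e-02  2.450e-02  6.400e-03]
 [ 5.257e-01 -4.030e-02  3.690e-02  7.000e-04]
 [ 3.536e-01 -4.370e-02  3.820e-02  3.000e-03]
 [ 3.506e-01  5.340e-02  3.640e-02  1.000e-04]]
[[ 7.040e-01  2.270e-02  7.060e-02  3.200e-03]
 [ 7.021e-01 -1.880e-02  6.260e-02  9.000e-04]
 [ 5.764e-01 -1.040e-02  7.250e-02  2.400e-03]
 [ 5.768e-01  2.820e-02  7.390e-02  1.000e-04]]
tub [ 0.444 -0.152 -0.099] unit [(array([ 0.443, -0.151, -0.089]), array([121.,  50.]))]
tub [ 0.639  0.001 -0.075] unit [(array([ 0.642,  0.005, -0.072]), array([121.,  42.]))]
tub [ 0.638  0.161 -0.051] unit [(array([ 0.635,  0.157, -0.033]), array([121.,  51.]))]
d tool [0.0095 0.0916 0.2752] rot [-0.     -0.      0.0554] | tcp [0.4423 0.0634 0.3952]
```

```bash
echo '[[[0.005, 0.045, 0.01], [0, 0, 0]], [[0.0045, 0.0466, 0.01], [0, 0, 0]], [[0, 0, 0.035], [0, 0, 0.0554]], [[0, 0, 0.04], [0, 0, 0]], [[0, 0, 0.04], [0, 0, 0]], [[0, 0, 0.04], [0, 0, 0]], [[0, 0, 0.04], [0, 0, 0]], [[0, 0, 0.02], [0, 0, 0]], [[0, 0, 0], [0, 0, 0]], [[0, 0, 0], [0, 0, 0]]]' | python3 shift.py 0.052
python3 -c "
from h import *
to(.433,.155,.062,np.pi/2-.057)"
```

```text
time_s: 2.9
ee_pos: [0.4331, 0.155, 0.1611]
eef_rot: [3.141, 0.001, 3.086]
force: [-0.0, 0.5, -0.1]
grip_width: 0.0516
grip_force: 0.0
d tool [ 0.0002 -0.      0.0991] rot [0.0002 0.0005 0.0011] | tcp [0.4331 0.155  0.1611]
```

```bash
echo '[[[0, 0, 0.04], [0, 0, 0]], [[0, 0, 0.03], [0, 0, 0]], [[0, 0, 0.02], [0, 0, 0]], [[0, 0, 0.009], [0, 0, 0]], [[0, 0, 0], [0, 0, 0]], [[0, 0, 0], [0, 0, 0]]]' | python3 shift.py 0.052
echo '[[[0, 0, 0], [0, 0, 0]], [[0, 0, 0], [0, 0, 0]], [[0, 0, 0], [0, 0, 0]], [[0, 0, 0], [0, 0, 0]], [[0, 0, 0], [0, 0, 0]], [[0, 0, 0], [0, 0, 0]]]' | python3 shift.py 0.02 40
```

```text
time_s: 3.5
ee_pos: [0.4337, 0.1551, 0.0627]
eef_rot: [3.141, 0.002, 3.086]
force: [0.4, 0.2, -0.4]
grip_width: 0.052
grip_force: 0.0
time_s: 4.1
ee_pos: [0.4334, 0.1548, 0.0622]
eef_rot: [3.141, 0.002, 3.086]
force: [-0.9, -3.0, 8.9]
grip_width: 0.04
grip_force: 39.9
```

```bash
echo '[[[0, 0, -0.02], [0, 0, 0]], [[0, 0, -0.04], [0, 0, 0]], [[0, 0, -0.04], [0, 0, 0]], [[0, 0, -0.04], [0, 0, 0]], [[0, 0, -0.04], [0, 0, 0]], [[0, 0, 0], [0, 0, 0]], [[0, 0, 0], [0, 0.1, 0]], [[0, 0, 0], [0, 0.15, 0]], [[0, 0, 0], [0, 0.15, 0]], [[0, 0, 0], [0, 0, 0]]]' | python3 shift.py
echo '[[[0, 0, 0], [0, 0, 0]], [[0, 0, 0], [0, 0, 0]], [[0, 0, 0], [0, 0, 0]], [[0, 0, 0], [0, 0, 0]], [[0, 0, 0], [0, -0.15, 0]], [[0, 0, 0], [0, -0.15, 0]], [[0, 0, 0], [0, -0.1, 0]], [[0, 0, 0], [0, 0, 0]], [[0, 0, 0], [0, 0, 0]], [[0, 0, 0], [0, 0, 0]]]' | python3 shift.py
cat > m.py <<'E'
from h import *
o=ctrl.get_obs();p,r=pose();print("F",o["force"].round(2),"M tool",r.inv().apply(o["moment"]).round(3),"M world",o["moment"].round(3),p.round(4),o["eef_rot"].round(3),o["grip_width"].round(4))
E
python3 m.py
echo '[[[0, 0, 0], [0, -0.1, 0]], [[0, 0, 0], [0, -0.15, 0]], [[0, 0, 0], [0, -0.15, 0]], [[0, 0, 0], [0, 0, 0]], [[0, 0, 0], [0, 0, 0]], [[0, 0, 0], [0, 0, 0]], [[0, 0, 0], [0, 0, 0]], [[0, 0, 0], [0, 0, 0]], [[0, 0, 0], [0, 0.15, 0]], [[0, 0, 0], [0, 0.15, 0]]]' | python3 shift.py
echo '[[[0, 0, 0], [0, 0.1, 0]], [[0, 0, 0], [0, 0, 0]], [[0, 0, 0], [0, 0, 0]], [[0, 0, 0], [0, 0, 0]]]' | python3 shift.py
python3 m.py
```

```text
time_s: 5.1
ee_pos: [0.4333, 0.1544, 0.2384]
eef_rot: [-3.14, -0.408, 3.085]
force: [0.4, -0.2, -3.7]
grip_width: 0.0395
grip_force: 39.9
time_s: 6.1
ee_pos: [0.433, 0.1548, 0.2411]
eef_rot: [-3.141, -0.002, 3.086]
force: [0.5, -1.1, -3.6]
grip_width: 0.0399
grip_force: 39.9
time_s: 7.1
ee_pos: [0.4326, 0.1553, 0.242]
eef_rot: [3.14, 0.095, 3.088]
force: [0.1, -0.2, -4.5]
grip_width: 0.0395
grip_force: 39.9
time_s: 7.5
ee_pos: [0.4325, 0.1549, 0.2412]
eef_rot: [-3.142, 0.002, 3.087]
force: [-0.3, 0.0, -3.4]
grip_width: 0.04
grip_force: 39.9Traceback (most recent call last):
  File "m.py", line 2, in <module>
    o=ctrl.get_obs();p,r=pose();print("F",o["force"].round(2),"M tool",r.inv().apply(o["moment"]).round(3),"M world",o["moment"].round(3),p.round(4),o["eef_rot"].round(3),o["grip_width"].round(4))
                                                                                                                                                                           ^^^^^^^^^^^^^^^^^^^^^
AttributeError: 'float' object has no attribute 'round'
Traceback (most recent call last):
  File "m.py", line 2, in <module>
    o=ctrl.get_obs();p,r=pose();print("F",o["force"].round(2),"M tool",r.inv().apply(o["moment"]).round(3),"M world",o["moment"].round(3),p.round(4),o["eef_rot"].round(3),o["grip_width"].round(4))
                                                                                                                                                                           ^^^^^^^^^^^^^^^^^^^^^
AttributeError: 'float' object has no attribute 'round'
```

```bash
sed -i 's/,o\["grip_width"\].round(4)/,round(o["grip_width"],4)/' m.py; python3 m.py
echo '[[[0, 0, 0], [0, 0.1, 0]], [[0, 0, 0], [0, 0.15, 0]], [[0, 0, 0], [0, 0.15, 0]], [[0, 0, 0], [0, 0, 0]], [[0, 0, 0], [0, 0, 0]], [[0, 0, 0], [0, 0, 0]], [[0, 0, 0], [0, 0, 0]], [[0, 0, 0], [0, -0.15, 0]], [[0, 0, 0], [0, -0.15, 0]], [[0, 0, 0], [0, -0.1, 0]]]' | python3 shift.py >/dev/null
for i in 1 2 3; do echo '[[[0, 0, 0], [0, 0, 0]], [[0, 0, 0], [0, 0, 0]]]' | python3 shift.py >/dev/null;python3 m.py; done
```

```text
F [-0.3   0.   -3.44] M tool [-0.033 -0.013 -0.04 ] M world [ 0.032 -0.015  0.04 ] [0.4325 0.1549 0.2412] [-3.142e+00  2.000e-03  3.087e+00] 0.04
F [-0.01  0.21 -3.73] M tool [-0.015 -0.008  0.015] M world [ 0.014 -0.009 -0.015] [0.4324 0.155  0.242 ] [ 3.141e+00 -1.000e-03  3.087e+00] 0.0401
F [-0.41 -1.11 -4.22] M tool [ 0.017 -0.029  0.018] M world [-0.019 -0.028 -0.018] [0.4331 0.1548 0.2409] [-3.141e+00 -2.000e-03  3.086e+00] 0.0397
F [-0.96 -0.11 -3.56] M tool [-0.023 -0.011  0.025] M world [ 0.022 -0.013 -0.025] [0.433  0.1548 0.2409] [-3.141e+00 -1.000e-03  3.086e+00] 0.0398
```

Run:
```python
from h import *
t=ctrl.camera("top")
b=plane(t,[(123,168),(211,174),(196,301),(107,292)],.07); print(b.round(3),b.mean(0))
r=plane(t,[(448,180),(536,180),(538,309),(447,309)],.07); print(r.round(3),r.mean(0))
cv2.imwrite("pics/crates.png",np.hstack([cv2.resize(t["pixels"][150:315,95:225],None,fx=3,fy=3),cv2.resize(t["pixels"][150:315,430:560],None,fx=3,fy=3)]))
```

```text
[[0.67  0.484]
 [0.66  0.268]
 [0.367 0.287]
 [0.377 0.501]] [0.51840869 0.38483659]
[[ 0.661 -0.283]
 [ 0.668 -0.496]
 [ 0.368 -0.495]
 [ 0.366 -0.281]] [ 0.51556516 -0.38886634]
```

View pics/crates.png

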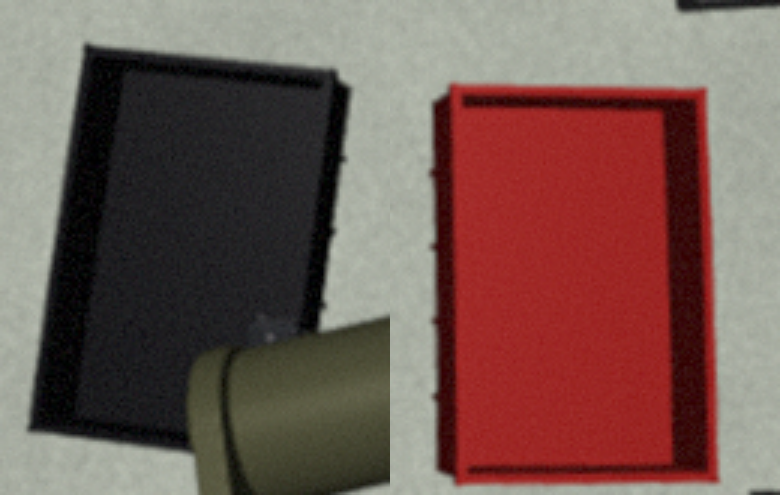

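The crop shows the black crate's rim corners at about (124,166), (207,174), (106,293) and the red crate's at (452,179), (535,180), (539,310), (453,310) in the top image.

Run:
```python
from h import *
t=ctrl.camera("top")
b=plane(t,[(123.5,165.7),(206.7,173.5),(105.5,293.5)],.07); bc=(b[1]+b[2])/2; e=b[0]-b[2]; by=np.arctan2(e[1],e[0]); print(bc,by,np.linalg.norm(e),np.linalg.norm(b[0]-b[1]))
r=plane(t,[(451.7,178.8),(535.5,179.5),(539,310.5),(453.3,310.5)],.07); rc=r.mean(0); e=r[:2].mean(0)-r[2:].mean(0); ry=np.arctan2(e[1],e[0]);print(rc,ry,np.linalg.norm(e))
for n,c,y in (("good",bc,by),("rej",rc,ry)):
    for a in ((.07,.045),(.07,-.045),(-.07,.045),(-.07,-.045)):
        print(n,a,(c+np.array([[np.cos(y),-np.sin(y)],[np.sin(y),np.cos(y)]])@a).round(4))
```

```text
[0.51701918 0.3912448 ] -0.07000270461903524 0.3027551566619825 0.20497823145668467
[ 0.51497622 -0.39499905] 0.010074026857465498 0.3027272469067726
good (0.07, 0.045) [0.59   0.4312]
good (0.07, -0.045) [0.5837 0.3415]
good (-0.07, 0.045) [0.4503 0.441 ]
good (-0.07, -0.045) [0.444  0.3513]
rej (0.07, 0.045) [ 0.5845 -0.3493]
rej (0.07, -0.045) [ 0.5854 -0.4393]
rej (-0.07, 0.045) [ 0.4445 -0.3507]
rej (-0.07, -0.045) [ 0.4454 -0.4407]
```

```bash
python3 -c "
from h import *
to(.59,.431,.066,np.pi/2-.07)"
```

```text
d tool [-0.1417  0.2845  0.1749] rot [-0.0001 -0.0005  0.0147] | tcp [0.4329 0.1548 0.2411]
```

```bash
echo '[[[-0.0202, 0.0406, 0], [0, 0, 0]], [[-0.0202, 0.0406, 0], [0, 0, 0]], [[-0.0202, 0.0406, 0], [0, 0, 0]], [[-0.0202, 0.0406, 0], [0, 0, 0]], [[-0.0202, 0.0406, 0], [0, 0, 0]], [[-0.0202, 0.0406, 0], [0, 0, 0]], [[-0.0205, 0.0409, 0], [0, 0, 0]], [[0, 0, 0.02], [0, 0, 0.0147]], [[0, 0, 0], [0, 0, 0]], [[0, 0, 0], [0, 0, 0]]]' | python3 shift.py
python3 -c "
from h import *
to(.59,.431,.066,np.pi/2-.07)"
```

```text
time_s: 10.2
ee_pos: [0.5896, 0.4305, 0.2208]
eef_rot: [-3.14, -0.002, 3.072]
force: [0.5, 0.1, -3.6]
grip_width: 0.0398
grip_force: 39.9
d tool [-0.0006  0.0007  0.1548] rot [-0.0013 -0.0016  0.0002] | tcp [0.5896 0.4305 0.2208]
```

```bash
echo '[[[0, 0, 0.04], [0, 0, 0]], [[0, 0, 0.04], [0, 0, 0]], [[0, 0, 0.04], [0, 0, 0]], [[0, 0, 0.025], [0, 0, 0]], [[0, 0, 0.0098], [0, 0, 0]], [[0, 0, 0], [0, 0, 0]], [[0, 0, 0], [0, 0, 0]]]' | python3 shift.py
python3 m.py
```

```text
time_s: 10.9
ee_pos: [0.5908, 0.4314, 0.0692]
eef_rot: [3.14, 0.003, 3.071]
force: [0.6, 0.4, -2.4]
grip_width: 0.0395
grip_force: 39.9
F [ 0.56  0.42 -2.43] M tool [-0.032  0.023  0.039] M world [ 0.034  0.02  -0.039] [0.5908 0.4314 0.0692] [3.140e+00 3.000e-03 3.071e+00] 0.0395
```

```bash
echo '[[[0, 0, 0.0015], [0, 0, 0]], [[0, 0, 0], [0, 0, 0]], [[0, 0, 0], [0, 0, 0]]]' | python3 shift.py
```

```text
time_s: 11.2
ee_pos: [0.5901, 0.4312, 0.0656]
eef_rot: [3.141, 0.001, 3.072]
force: [-0.0, -0.4, -4.1]
grip_width: 0.0396
grip_force: 39.9
```

```bash
echo '[[[0, 0, 0.0015], [0, 0, 0]], [[0, 0, 0], [0, 0, 0]], [[0, 0, 0], [0, 0, 0]]]' | python3 shift.py
echo '[[[0, 0, 0], [0, 0, 0]], [[0, 0, 0], [0, 0, 0]], [[0, 0, 0], [0, 0, 0]], [[0, 0, -0.03], [0, 0, 0]], [[0, 0, -0.04], [0, 0, 0]], [[0, 0, -0.04], [0, 0, 0]], [[0, 0, -0.04], [0, 0, 0]], [[0, 0, 0], [0, 0, 0]]]' | python3 shift.py 0.052
python3 -c "
from h import *
to(.636,.159,.21,np.pi/2-.051)"
```

```text
time_s: 11.5
ee_pos: [0.5902, 0.4312, 0.0643]
eef_rot: [3.141, 0.001, 3.072]
force: [-3.3, -3.6, 4.7]
grip_width: 0.0397
grip_force: 39.9
time_s: 12.3
ee_pos: [0.5913, 0.432, 0.2205]
eef_rot: [3.136, 0.008, 3.072]
force: [0.2, -0.3, 0.5]
grip_width: 0.0522
grip_force: 0.0
d tool [-0.0636 -0.2693  0.0093] rot [ 0.0059  0.0079 -0.0189] | tcp [0.5913 0.432  0.2205]
```

```bash
cat > tubs.py <<'E'
from h import *
c=ctrl.camera("top")
for r in rects(c,masks(c)["blue"],.046,90,190):
    if r[0]<.8: print(np.round(r[:2],4),round(r[2],3),np.round(r[3:5],0),r[5].round())
E
python3 tubs.py
echo '[[[-0.0106, -0.0449, 0], [0, 0, 0]], [[-0.0106, -0.0449, 0], [0, 0, 0]], [[-0.0106, -0.0449, 0], [0, 0, 0]], [[-0.0106, -0.0449, 0], [0, 0, 0]], [[-0.0106, -0.0449, 0], [0, 0, 0]], [[-0.0106, -0.0449, 0], [0, 0, -0.019]], [[0, 0, 0.02], [0, 0, 0]], [[0, 0, 0], [0, 0, 0]], [[0, 0, 0], [0, 0, 0]]]' | python3 shift.py
python3 -c "
from h import *
to(.636,.159,.062,np.pi/2-.051)"
```

```text
[0.4386 0.0067] 0.025 [172.  94.] [321. 274.]
[0.4328 0.1553] -0.056 [174.  97.] [256. 274.]
[ 0.4436 -0.1522] -0.099 [174.  97.] [389. 273.]
[0.6391 0.0015] -0.074 [174.  96.] [325. 188.]
[0.6375 0.161 ] -0.051 [177.  97.] [258. 187.]
time_s: 13.25
ee_pos: [0.6342, 0.1584, 0.1925]
eef_rot: [-3.141, -0.002, 3.091]
force: [-0.8, 1.0, 0.6]
grip_width: 0.052
grip_force: 0.0
d tool [-0.0021  0.0007  0.1305] rot [-0.0004 -0.002   0.0005] | tcp [0.6342 0.1584 0.1925]
```

```bash
echo '[[[-0.002, 0.001, 0.04], [0, 0, 0]], [[0, 0, 0.04], [0, 0, 0]], [[0, 0, 0.03], [0, 0, 0]], [[0, 0, 0.02], [0, 0, 0]], [[0, 0, 0], [0, 0, 0]], [[0, 0, 0], [0, 0, 0]], [[0, 0, 0], [0, 0, 0]]]' | python3 shift.py 0.052
echo '[[[0, 0, 0], [0, 0, 0]], [[0, 0, 0], [0, 0, 0]], [[0, 0, 0], [0, 0, 0]], [[0, 0, 0], [0, 0, 0]], [[0, 0, 0], [0, 0, 0]], [[0, 0, 0], [0, 0, 0]]]' | python3 shift.py 0.02 40
echo '[[[0, 0, -0.02], [0, 0, 0]], [[0, 0, -0.04], [0, 0, 0]], [[0, 0, -0.04], [0, 0, 0]], [[0, 0, -0.04], [0, 0, 0]], [[0, 0, -0.04], [0, 0, 0]], [[0, 0, 0], [0, 0, 0]], [[0, 0, 0], [0, 0.1, 0]], [[0, 0, 0], [0, 0.15, 0]], [[0, 0, 0], [0, 0.15, 0]], [[0, 0, 0], [0, 0, 0]]]' | python3 shift.py
echo '[[[0, 0, 0], [0, 0, 0]], [[0, 0, 0], [0, 0, 0]], [[0, 0, 0], [0, 0, 0]], [[0, 0, 0], [0, 0, 0]], [[0, 0, 0], [0, -0.15, 0]], [[0, 0, 0], [0, -0.15, 0]], [[0, 0, 0], [0, -0.1, 0]], [[0, 0, 0], [0, 0, 0]], [[0, 0, 0], [0, 0, 0]], [[0, 0, 0], [0, 0, 0]]]' | python3 shift.py
python3 m.py
echo '[[[0, 0, 0], [0, -0.1, 0]], [[0, 0, 0], [0, -0.15, 0]], [[0, 0, 0], [0, -0.15, 0]], [[0, 0, 0], [0, 0, 0]], [[0, 0, 0], [0, 0, 0]], [[0, 0, 0], [0, 0, 0]], [[0, 0, 0], [0, 0, 0]], [[0, 0, 0], [0, 0, 0]], [[0, 0, 0], [0, 0.15, 0]], [[0, 0, 0], [0, 0.15, 0]]]' | python3 shift.py
echo '[[[0, 0, 0], [0, 0.1, 0]], [[0, 0, 0], [0, 0, 0]], [[0, 0, 0], [0, 0, 0]], [[0, 0, 0], [0, 0, 0]]]' | python3 shift.py
python3 m.py
```

```text
time_s: 13.95
ee_pos: [0.6374, 0.1594, 0.0653]
eef_rot: [3.141, 0.003, 3.091]
force: [-0.1, -0.2, 0.1]
grip_width: 0.0519
grip_force: 0.0
time_s: 14.55
ee_pos: [0.6371, 0.1592, 0.0645]
eef_rot: [3.141, 0.002, 3.091]
force: [-1.0, 2.8, 5.2]
grip_width: 0.0395
grip_force: 39.9
time_s: 15.55
ee_pos: [0.637, 0.158, 0.2363]
eef_rot: [-3.139, -0.413, 3.088]
force: [0.9, -0.7, -8.1]
grip_width: 0.0398
grip_force: 39.9
time_s: 16.55
ee_pos: [0.6369, 0.1587, 0.2432]
eef_rot: [-3.142, -0.002, 3.09]
force: [-0.1, -0.6, -6.3]
grip_width: 0.0397
grip_force: 39.9
F [-0.13 -0.56 -6.35] M tool [ 0.009  0.023 -0.007] M world [-0.008  0.024  0.007] [0.6369 0.1587 0.2432] [-3.142e+00 -2.000e-03  3.090e+00] 0.0397
time_s: 17.55
ee_pos: [0.6363, 0.1592, 0.2445]
eef_rot: [3.141, 0.095, 3.092]
force: [-0.0, -1.0, -5.8]
grip_width: 0.0399
grip_force: 39.9
time_s: 17.95
ee_pos: [0.6364, 0.159, 0.2435]
eef_rot: [-3.142, 0.002, 3.091]
force: [0.4, 0.2, -4.9]
grip_width: 0.0397
grip_force: 39.9
F [ 0.4   0.21 -4.91] M tool [-0.038 -0.042 -0.047] M world [ 0.036 -0.044  0.047] [0.6364 0.159  0.2435] [-3.142e+00  2.000e-03  3.091e+00] 0.0397
```

```bash
for i in 1 2 3; do echo '[[[0, 0, 0], [0, 0, 0]]]' | python3 shift.py >/dev/null;python3 m.py; done
echo '[[[0, 0, 0], [0, 0.1, 0]], [[0, 0, 0], [0, 0.15, 0]], [[0, 0, 0], [0, 0.15, 0]], [[0, 0, 0], [0, 0, 0]], [[0, 0, 0], [0, 0, 0]], [[0, 0, 0], [0, 0, 0]], [[0, 0, 0], [0, 0, 0]], [[0, 0, 0], [0, 0, 0]], [[0, 0, 0], [0, 0, 0]], [[0, 0, 0], [0, -0.15, 0]]]' | python3 shift.py >/dev/null
echo '[[[0, 0, 0], [0, -0.15, 0]], [[0, 0, 0], [0, -0.1, 0]], [[0, 0, 0], [0, 0, 0]], [[0, 0, 0], [0, 0, 0]], [[0, 0, 0], [0, 0, 0]]]' | python3 shift.py >/dev/null
for i in 1 2 3; do echo '[[[0, 0, 0], [0, 0, 0]]]' | python3 shift.py >/dev/null;python3 m.py; done
```

```text
F [-0.39 -0.23 -5.56] M tool [-0.028 -0.034 -0.013] M world [ 0.026 -0.035  0.014] [0.6363 0.159  0.2439] [3.141e+00 2.000e-03 3.091e+00] 0.0401
F [-0.35  1.45 -6.47] M tool [-0.01  -0.086 -0.013] M world [ 0.006 -0.087  0.013] [0.6364 0.159  0.244 ] [3.141e+00 1.000e-03 3.091e+00] 0.0398
F [ 0.3  -0.05 -5.78] M tool [-0.032 -0.069  0.047] M world [ 0.029 -0.071 -0.047] [0.6365 0.1589 0.2437] [3.142e+00 1.000e-03 3.091e+00] 0.0397
F [ 0.15 -0.06 -5.65] M tool [-0.046  0.023 -0.042] M world [0.047 0.021 0.042] [0.637  0.1587 0.2426] [-3.141e+00 -2.000e-03  3.090e+00] 0.0396
F [ 0.04 -0.65 -5.65] M tool [-0.019  0.038  0.001] M world [ 0.021  0.037 -0.001] [0.6369 0.1587 0.2427] [-3.141e+00 -2.000e-03  3.090e+00] 0.0397
F [ 0.44  0.13 -6.04] M tool [ 0.006  0.014 -0.006] M world [-0.005  0.015  0.006] [0.6368 0.1587 0.243 ] [-3.141e+00 -1.000e-03  3.090e+00] 0.0397
```

```bash
python3 -c "
from h import *
to(.5854,-.4393,.2,np.pi/2+.01)"
```

```text
d tool [ 0.0208 -0.5999  0.0431] rot [-0.0001 -0.0011 -0.0611] | tcp [0.6368 0.1587 0.243 ]
```

```bash
echo '[[[0.0016, -0.03, 0], [0, 0, 0]], [[0.0016, -0.043, 0], [0, 0, 0]], [[0.0016, -0.043, 0], [0, 0, 0]], [[0.0016, -0.043, 0], [0, 0, 0]], [[0.0016, -0.043, 0], [0, 0, 0]], [[0.0016, -0.043, 0], [0, 0, 0]], [[0.0016, -0.043, 0], [0, 0, 0]], [[0.0016, -0.043, 0], [0, 0, 0]], [[0.0016, -0.043, 0], [0, 0, 0]], [[0.0016, -0.043, 0], [0, 0, 0]]]' | python3 shift.py
echo '[[[0.0012, -0.043, 0], [0, 0, 0]], [[0.0012, -0.043, 0], [0, 0, 0]], [[0.0012, -0.043, 0], [0, 0, 0]], [[0.0012, -0.043, 0], [0, 0, 0]], [[0, -0.01, 0.02], [0, 0, -0.061]], [[0, 0, 0.02], [0, 0, 0]], [[0, 0, 0], [0, 0, 0]], [[0, 0, 0], [0, 0, 0]]]' | python3 shift.py
python3 -c "
from h import *
to(.5854,-.4393,.069,np.pi/2+.01)"
```

```text
time_s: 21.05
ee_pos: [0.5991, -0.2586, 0.2435]
eef_rot: [3.141, -0.0, 3.091]
force: [0.5, 0.3, -6.3]
grip_width: 0.0395
grip_force: 39.9
time_s: 21.85
ee_pos: [0.5856, -0.4382, 0.2038]
eef_rot: [3.141, -0.0, -3.131]
force: [0.0, -0.7, -5.0]
grip_width: 0.0394
grip_force: 39.9
d tool [ 1.000e-04 -1.200e-03  1.348e-01] rot [ 0.0003 -0.0003  0.0001] | tcp [ 0.5856 -0.4382  0.2038]
```

```bash
echo '[[[0, -0.001, 0.04], [0, 0, 0]], [[0, 0, 0.04], [0, 0, 0]], [[0, 0, 0.04], [0, 0, 0]], [[0, 0, 0.015], [0, 0, 0]], [[0, 0, 0], [0, 0, 0]], [[0, 0, 0.002], [0, 0, 0]], [[0, 0, 0], [0, 0, 0]], [[0, 0, 0], [0, 0, 0]]]' | python3 shift.py
```

```text
time_s: 22.65
ee_pos: [0.5858, -0.4397, 0.0677]
eef_rot: [-3.14, 0.001, -3.132]
force: [-0.1, -0.1, -6.0]
grip_width: 0.0398
grip_force: 40.0
```

```bash
echo '[[[0, 0, 0.002], [0, 0, 0]], [[0, 0, 0], [0, 0, 0]], [[0, 0, 0], [0, 0, 0]]]' | python3 shift.py
echo '[[[0, 0, 0], [0, 0, 0]], [[0, 0, 0], [0, 0, 0]], [[0, 0, 0], [0, 0, 0]], [[0, 0, -0.03], [0, 0, 0]], [[0, 0, -0.04], [0, 0, 0]], [[0, 0, -0.04], [0, 0, 0]], [[0, 0, -0.04], [0, 0, 0]], [[0, 0, 0], [0, 0, 0]]]' | python3 shift.py 0.052
python3 tubs.py
python3 -c "
from h import *
to(.4436,-.152,.2,np.pi/2-.097)"
```

```text
time_s: 22.95
ee_pos: [0.5859, -0.4397, 0.0656]
eef_rot: [-3.14, 0.001, -3.131]
force: [0.7, -0.3, 3.6]
grip_width: 0.0399
grip_force: 40.0
time_s: 23.75
ee_pos: [0.5866, -0.4403, 0.2215]
eef_rot: [-3.135, 0.007, -3.131]
force: [0.0, 0.3, 0.3]
grip_width: 0.0521
grip_force: 0.0
[0.4386 0.0067] 0.025 [172.  95.] [321. 274.]
[0.4328 0.1553] -0.057 [174.  97.] [256. 274.]
[ 0.4436 -0.1524] -0.098 [174.  97.] [389. 273.]
[0.639  0.0016] -0.075 [174.  96.] [325. 188.]
[0.6374 0.161 ] -0.051 [176.  97.] [258. 187.]
d tool [0.1396 0.2893 0.0162] rot [-0.0032  0.0043  0.1071] | tcp [ 0.586  -0.4398  0.2177]
```

```bash
echo '[[[0.0199, 0.0413, 0], [0, 0, 0]], [[0.0199, 0.0413, 0], [0, 0, 0]], [[0.0199, 0.0413, 0], [0, 0, 0]], [[0.0199, 0.0413, 0], [0, 0, 0]], [[0.0199, 0.0413, 0], [0, 0, 0]], [[0.0199, 0.0413, 0], [0, 0, 0]], [[0.0199, 0.0413, 0.02], [0, 0, 0]], [[0, 0, 0.02], [0, 0, 0.107]], [[0, 0, 0], [0, 0, 0]], [[0, 0, 0], [0, 0, 0]]]' | python3 shift.py
python3 -c "
from h import *
to(.4436,-.152,.062,np.pi/2-.097)"
```

```text
time_s: 24.8
ee_pos: [0.4433, -0.152, 0.1743]
eef_rot: [3.141, -0.001, 3.047]
force: [0.8, -0.1, -0.2]
grip_width: 0.0522
grip_force: 0.0
d tool [-0.0004 -0.      0.1123] rot [ 0.0003 -0.0009  0.0026] | tcp [ 0.4433 -0.152   0.1743]
```

```bash
echo '[[[0, 0, 0.04], [0, 0, 0]], [[0, 0, 0.04], [0, 0, 0]], [[0, 0, 0.022], [0, 0, 0]], [[0, 0, 0.01], [0, 0, 0]], [[0, 0, 0], [0, 0, 0]], [[0, 0, 0], [0, 0, 0]], [[0, 0, 0], [0, 0, 0]]]' | python3 shift.py 0.052
echo '[[[0, 0, 0], [0, 0, 0]], [[0, 0, 0], [0, 0, 0]], [[0, 0, 0], [0, 0, 0]], [[0, 0, 0], [0, 0, 0]], [[0, 0, 0], [0, 0, 0]], [[0, 0, 0], [0, 0, 0]]]' | python3 shift.py 0.02 40
echo '[[[0, 0, -0.02], [0, 0, 0]], [[0, 0, -0.04], [0, 0, 0]], [[0, 0, -0.04], [0, 0, 0]], [[0, 0, -0.04], [0, 0, 0]], [[0, 0, -0.04], [0, 0, 0]], [[0, 0, 0], [0, 0, 0]], [[0, 0, 0], [0, 0.1, 0]], [[0, 0, 0], [0, 0.15, 0]], [[0, 0, 0], [0, 0.15, 0]], [[0, 0, 0], [0, 0, 0]]]' | python3 shift.py
echo '[[[0, 0, 0], [0, 0, 0]], [[0, 0, 0], [0, 0, 0]], [[0, 0, 0], [0, 0, 0]], [[0, 0, 0], [0, 0, 0]], [[0, 0, 0], [0, -0.15, 0]], [[0, 0, 0], [0, -0.15, 0]], [[0, 0, 0], [0, -0.1, 0]], [[0, 0, 0], [0, 0, 0]], [[0, 0, 0], [0, 0, 0]], [[0, 0, 0], [0, 0, 0]]]' | python3 shift.py >/dev/null
python3 m.py; echo '[[[0, 0, 0], [0, 0, 0]]]' | python3 shift.py >/dev/null; python3 m.py; echo '[[[0, 0, 0], [0, 0, 0]]]' | python3 shift.py >/dev/null; python3 m.py; echo '[[[0, 0, 0], [0, 0, 0]]]' | python3 shift.py >/dev/null; python3 m.py
echo '[[[0, 0, 0], [0, -0.1, 0]], [[0, 0, 0], [0, -0.15, 0]], [[0, 0, 0], [0, -0.15, 0]], [[0, 0, 0], [0, 0, 0]], [[0, 0, 0], [0, 0, 0]], [[0, 0, 0], [0, 0, 0]], [[0, 0, 0], [0, 0, 0]], [[0, 0, 0], [0, 0, 0]], [[0, 0, 0], [0, 0.15, 0]], [[0, 0, 0], [0, 0.15, 0]]]' | python3 shift.py >/dev/null
echo '[[[0, 0, 0], [0, 0.1, 0]], [[0, 0, 0], [0, 0, 0]], [[0, 0, 0], [0, 0, 0]], [[0, 0, 0], [0, 0, 0]]]' | python3 shift.py
python3 m.py; echo '[[[0, 0, 0], [0, 0, 0]]]' | python3 shift.py >/dev/null; python3 m.py; echo '[[[0, 0, 0], [0, 0, 0]]]' | python3 shift.py >/dev/null; python3 m.py; echo '[[[0, 0, 0], [0, 0, 0]]]' | python3 shift.py >/dev/null; python3 m.py
```

```text
time_s: 25.5
ee_pos: [0.444, -0.1521, 0.0637]
eef_rot: [-3.141, 0.002, 3.045]
force: [0.2, 0.9, -0.4]
grip_width: 0.0522
grip_force: 0.0
time_s: 26.1
ee_pos: [0.4437, -0.1521, 0.0632]
eef_rot: [-3.141, 0.002, 3.045]
force: [-0.6, -2.2, 6.4]
grip_width: 0.0399
grip_force: 40.0
time_s: 27.1
ee_pos: [0.4436, -0.1513, 0.2392]
eef_rot: [3.14, -0.409, 3.046]
force: [0.8, -0.1, -4.4]
grip_width: 0.04
grip_force: 40.0
F [ 0.03 -0.13 -2.65] M tool [-0.043  0.024  0.005] M world [ 0.045  0.02  -0.005] [ 0.4434 -0.1517  0.2424] [ 3.142e+00 -2.000e-03  3.045e+00] 0.0397
F [-0.19  0.53 -3.45] M tool [-0.014 -0.009  0.008] M world [ 0.013 -0.01  -0.008] [ 0.4435 -0.1517  0.242 ] [ 3.141e+00 -2.000e-03  3.045e+00] 0.0396
F [ 0.99  0.15 -3.53] M tool [-0.058  0.012 -0.016] M world [0.059 0.006 0.016] [ 0.4434 -0.1516  0.242 ] [ 3.141e+00 -1.000e-03  3.045e+00] 0.0398
F [ 0.22 -0.19 -2.21] M tool [-0.005 -0.024 -0.038] M world [ 0.003 -0.024  0.038] [ 0.4434 -0.1516  0.2421] [ 3.141e+00 -1.000e-03  3.045e+00] 0.0395
time_s: 29.8
ee_pos: [0.443, -0.1516, 0.2423]
eef_rot: [3.141, 0.002, 3.045]
force: [-0.6, 0.4, -4.3]
grip_width: 0.04
grip_force: 40.0
F [-0.58  0.36 -4.25] M tool [0.005 0.048 0.014] M world [ 0.     0.048 -0.014] [ 0.443  -0.1516  0.2423] [3.141e+00 2.000e-03 3.045e+00] 0.04
F [ 0.43  0.57 -4.03] M tool [-0.043 -0.006 -0.022] M world [ 0.043 -0.01   0.022] [ 0.4429 -0.1517  0.2426] [-3.141e+00  2.000e-03  3.044e+00] 0.0398
F [-0.18 -0.41 -3.52] M tool [-0.056  0.005  0.011] M world [ 0.056 -0.001 -0.011] [ 0.443  -0.1518  0.2427] [-3.141e+00  1.000e-03  3.044e+00] 0.0396
F [ 0.11 -0.21 -3.55] M tool [-0.028  0.03   0.02 ] M world [ 0.031  0.027 -0.02 ] [ 0.4431 -0.1517  0.2426] [-3.141e+00  1.000e-03  3.044e+00] 0.0399
```

```bash
python3 -c "
from h import *
to(.444,.3513,.2,np.pi/2-.07)"
```

```text
d tool [0.0479 0.5008 0.0425] rot [-0.0001  0.0008 -0.0271] | tcp [ 0.4431 -0.1517  0.2426]
```

```bash
echo '[[[0.004, 0.0417, 0], [0, 0, 0]], [[0.004, 0.0417, 0], [0, 0, 0]], [[0.004, 0.0417, 0], [0, 0, 0]], [[0.004, 0.0417, 0], [0, 0, 0]], [[0.004, 0.0417, 0], [0, 0, 0]], [[0.004, 0.0417, 0], [0, 0, 0]], [[0.004, 0.0417, 0], [0, 0, 0]], [[0.004, 0.0417, 0], [0, 0, 0]], [[0.004, 0.0417, 0], [0, 0, 0]], [[0.004, 0.0417, 0], [0, 0, 0]]]' | python3 shift.py
echo '[[[0.004, 0.0417, 0], [0, 0, 0]], [[0.004, 0.0417, 0], [0, 0, 0]], [[0, 0, 0.02], [0, 0, -0.027]], [[0, 0, 0.02], [0, 0, 0]], [[0, 0, 0], [0, 0, 0]], [[0, 0, 0], [0, 0, 0]]]' | python3 shift.py
python3 -c "
from h import *
to(.444,.3513,.067,np.pi/2-.07)"
```

```text
time_s: 31.1
ee_pos: [0.4434, 0.269, 0.2426]
eef_rot: [3.141, 0.001, 3.045]
force: [1.2, -1.2, -3.6]
grip_width: 0.0396
grip_force: 40.0
time_s: 31.7
ee_pos: [0.444, 0.3509, 0.203]
eef_rot: [3.141, 0.0, 3.071]
force: [-0.8, 0.5, -2.3]
grip_width: 0.0399
grip_force: 40.0
d tool [0.     0.0003 0.136 ] rot [ 0.0002  0.0001 -0.0002] | tcp [0.444  0.3509 0.203 ]
```

```bash
echo '[[[0, 0, 0.04], [0, 0, 0]], [[0, 0, 0.04], [0, 0, 0]], [[0, 0, 0.04], [0, 0, 0]], [[0, 0, 0.014], [0, 0, 0]], [[0, 0, 0], [0, 0, 0]], [[0, 0, 0.0045], [0, 0, 0]], [[0, 0, 0], [0, 0, 0]], [[0, 0, 0], [0, 0, 0]], [[0, 0, 0], [0, 0, 0]]]' | python3 shift.py
```

```text
time_s: 32.6
ee_pos: [0.4445, 0.3514, 0.0652]
eef_rot: [3.14, 0.002, 3.072]
force: [2.3, -0.6, 1.2]
grip_width: 0.0396
grip_force: 40.0
```

Contact. Release, go to unit 4.

```bash
echo '[[[0, 0, 0], [0, 0, 0]], [[0, 0, 0], [0, 0, 0]], [[0, 0, 0], [0, 0, 0]], [[0, 0, -0.03], [0, 0, 0]], [[0, 0, -0.04], [0, 0, 0]], [[0, 0, -0.04], [0, 0, 0]], [[0, 0, -0.04], [0, 0, 0]], [[0, 0, 0], [0, 0, 0]]]' | python3 shift.py 0.052
python3 tubs.py
python3 -c "
from h import *
to(.64,.003,.2,np.pi/2-.074)"
```

```text
time_s: 33.4
ee_pos: [0.4452, 0.352, 0.2196]
eef_rot: [3.136, 0.007, 3.072]
force: [0.6, -1.2, -0.5]
grip_width: 0.0516
grip_force: 0.0
[0.4386 0.0067] 0.025 [172.  94.] [321. 274.]
[0.4328 0.1551] -0.059 [174.  97.] [256. 274.]
[ 0.4435 -0.1525] -0.1 [174.  97.] [389. 273.]
[0.6393 0.0017] -0.072 [174.  96.] [325. 188.]
[0.6374 0.161 ] -0.051 [176.  97.] [258. 187.]
d tool [-0.2193 -0.3341  0.0161] rot [0.0029 0.0036 0.0042] | tcp [0.4445 0.3515 0.2163]
```

```bash
echo '[[[-0.0244, -0.0371, 0], [0, 0, 0]], [[-0.0244, -0.0371, 0], [0, 0, 0]], [[-0.0244, -0.0371, 0], [0, 0, 0]], [[-0.0244, -0.0371, 0], [0, 0, 0]], [[-0.0244, -0.0371, 0], [0, 0, 0]], [[-0.0244, -0.0371, 0], [0, 0, 0]], [[-0.0244, -0.0371, 0], [0, 0, 0]], [[-0.0244, -0.0371, 0], [0, 0, 0]], [[-0.0244, -0.0371, 0.016], [0, 0, 0.004]], [[0, 0, 0.03], [0, 0, 0]]]' | python3 shift.py
echo '[[[0, 0, 0], [0, 0, 0]], [[0, 0, 0], [0, 0, 0]]]' | python3 shift.py
python3 -c "
from h import *
to(.64,.003,.062,np.pi/2-.074)"
```

```text
time_s: 34.45
ee_pos: [0.6413, -0.002, 0.1669]
eef_rot: [-3.141, 0.002, 3.063]
force: [0.3, 0.4, -1.2]
grip_width: 0.0518
grip_force: 0.0
time_s: 34.65
ee_pos: [0.6391, 0.0031, 0.1673]
eef_rot: [3.142, -0.002, 3.068]
force: [0.2, -0.2, 0.7]
grip_width: 0.0519
grip_force: 0.0
d tool [-1.100e-03 -1.000e-04  1.053e-01] rot [ 0.     -0.0022  0.0005] | tcp [0.6391 0.0031 0.1673]
```

```bash
echo '[[[-0.001, 0, 0.04], [0, 0, 0]], [[0, 0, 0.035], [0, 0, 0]], [[0, 0, 0.02], [0, 0, 0]], [[0, 0, 0.01], [0, 0, 0]], [[0, 0, 0], [0, 0, 0]], [[0, 0, 0], [0, 0, 0]], [[0, 0, 0], [0, 0, 0]]]' | python3 shift.py 0.052
echo '[[[0, 0, 0], [0, 0, 0]], [[0, 0, 0], [0, 0, 0]], [[0, 0, 0], [0, 0, 0]], [[0, 0, 0], [0, 0, 0]], [[0, 0, 0], [0, 0, 0]], [[0, 0, 0], [0, 0, 0]]]' | python3 shift.py 0.02 40
echo '[[[0, 0, -0.02], [0, 0, 0]], [[0, 0, -0.04], [0, 0, 0]], [[0, 0, -0.04], [0, 0, 0]], [[0, 0, -0.04], [0, 0, 0]], [[0, 0, -0.04], [0, 0, 0]], [[0, 0, 0], [0, 0, 0]], [[0, 0, 0], [0, 0.1, 0]], [[0, 0, 0], [0, 0.15, 0]], [[0, 0, 0], [0, 0.15, 0]], [[0, 0, 0], [0, 0, 0]]]' | python3 shift.py
echo '[[[0, 0, 0], [0, 0, 0]], [[0, 0, 0], [0, 0, 0]], [[0, 0, 0], [0, 0, 0]], [[0, 0, 0], [0, 0, 0]], [[0, 0, 0], [0, -0.15, 0]], [[0, 0, 0], [0, -0.15, 0]], [[0, 0, 0], [0, -0.1, 0]], [[0, 0, 0], [0, 0, 0]], [[0, 0, 0], [0, 0, 0]], [[0, 0, 0], [0, 0, 0]]]' | python3 shift.py >/dev/null
python3 m.py; echo '[[[0, 0, 0], [0, 0, 0]]]' | python3 shift.py >/dev/null; python3 m.py; echo '[[[0, 0, 0], [0, 0, 0]]]' | python3 shift.py >/dev/null; python3 m.py; echo '[[[0, 0, 0], [0, 0, 0]]]' | python3 shift.py >/dev/null; python3 m.py
echo '[[[0, 0, 0], [0, -0.1, 0]], [[0, 0, 0], [0, -0.15, 0]], [[0, 0, 0], [0, -0.15, 0]], [[0, 0, 0], [0, 0, 0]], [[0, 0, 0], [0, 0, 0]], [[0, 0, 0], [0, 0, 0]], [[0, 0, 0], [0, 0, 0]], [[0, 0, 0], [0, 0, 0]], [[0, 0, 0], [0, 0.15, 0]], [[0, 0, 0], [0, 0.15, 0]]]' | python3 shift.py >/dev/null
echo '[[[0, 0, 0], [0, 0.1, 0]], [[0, 0, 0], [0, 0, 0]], [[0, 0, 0], [0, 0, 0]], [[0, 0, 0], [0, 0, 0]]]' | python3 shift.py
python3 m.py; echo '[[[0, 0, 0], [0, 0, 0]]]' | python3 shift.py >/dev/null; python3 m.py; echo '[[[0, 0, 0], [0, 0, 0]]]' | python3 shift.py >/dev/null; python3 m.py; echo '[[[0, 0, 0], [0, 0, 0]]]' | python3 shift.py >/dev/null; python3 m.py
```

```text
time_s: 35.35
ee_pos: [0.6414, 0.0027, 0.0648]
eef_rot: [3.142, 0.003, 3.068]
force: [-0.5, -1.1, 0.0]
grip_width: 0.0521
grip_force: 0.0
time_s: 35.95
ee_pos: [0.6411, 0.003, 0.064]
eef_rot: [3.141, 0.002, 3.068]
force: [-1.2, 3.9, 6.2]
grip_width: 0.04
grip_force: 40.0
time_s: 36.95
ee_pos: [0.6407, 0.0022, 0.2367]
eef_rot: [-3.141, -0.413, 3.067]
force: [0.2, -0.6, -5.9]
grip_width: 0.0399
grip_force: 40.0
F [-0.03 -0.42 -4.84] M tool [-0.052  0.103 -0.037] M world [0.06  0.099 0.037] [0.6408 0.0025 0.2428] [-3.142e+00 -2.000e-03  3.068e+00] 0.0399
F [-0.57 -0.9  -5.54] M tool [0.03 0.12 0.02] M world [-0.021  0.122 -0.02 ] [0.6409 0.0024 0.2423] [-3.142e+00 -2.000e-03  3.068e+00] 0.04
F [-0.47 -0.02 -3.85] M tool [-0.017  0.099 -0.019] M world [0.025 0.097 0.019] [0.6408 0.0025 0.2423] [-3.142e+00 -2.000e-03  3.068e+00] 0.0394
F [-0.14 -0.56 -3.95] M tool [0.013 0.067 0.032] M world [-0.008  0.068 -0.032] [0.6407 0.0025 0.2425] [-3.142e+00 -1.000e-03  3.068e+00] 0.0399
time_s: 39.65
ee_pos: [0.6404, 0.0026, 0.243]
eef_rot: [-3.142, 0.002, 3.068]
force: [0.0, 0.3, -3.6]
grip_width: 0.0398
grip_force: 40.0
F [ 0.03  0.34 -3.6 ] M tool [ 0.053 -0.054 -0.044] M world [-0.057 -0.05   0.044] [0.6404 0.0026 0.243 ] [-3.142e+00  2.000e-03  3.068e+00] 0.0398
F [ 0.91  0.16 -4.44] M tool [-0.009 -0.04   0.044] M world [ 0.006 -0.041 -0.044] [0.6403 0.0026 0.2434] [-3.142e+00  2.000e-03  3.068e+00] 0.04
F [-0.05 -0.68 -4.25] M tool [-0.054 -0.083  0.021] M world [ 0.048 -0.086 -0.021] [0.6404 0.0026 0.2434] [-3.142e+00  1.000e-03  3.068e+00] 0.0398
F [-0.76  0.45 -3.59] M tool [-0.089 -0.084  0.035] M world [ 0.082 -0.09  -0.035] [0.6405 0.0026 0.2433] [3.142e+00 1.000e-03 3.068e+00] 0.04
```

```bash
python3 -c "
from h import *
to(.4445,-.3507,.2,np.pi/2+.01)"
```

```text
d tool [ 0.1694 -0.3668  0.0431] rot [-0.      0.0009 -0.0839] | tcp [0.6405 0.0026 0.2433]
```

```bash
echo '[[[0.0169, -0.0367, 0], [0, 0, 0]], [[0.0169, -0.0367, 0], [0, 0, 0]], [[0.0169, -0.0367, 0], [0, 0, 0]], [[0.0169, -0.0367, 0], [0, 0, 0]], [[0.0169, -0.0367, 0], [0, 0, 0]], [[0.0169, -0.0367, 0], [0, 0, 0]], [[0.0169, -0.0367, 0], [0, 0, 0]], [[0.0169, -0.0367, 0], [0, 0, 0]], [[0.0169, -0.0367, 0], [0, 0, 0]], [[0.0169, -0.0367, 0], [0, 0, 0]]]' | python3 shift.py
echo '[[[0, 0, 0.02], [0, 0, -0.084]], [[0, 0, 0.02], [0, 0, 0]], [[0, 0, 0], [0, 0, 0]], [[0, 0, 0], [0, 0, 0]]]' | python3 shift.py
python3 -c "
from h import *
to(.4445,-.3507,.067,np.pi/2+.01)"
```

```text
time_s: 40.95
ee_pos: [0.4439, -0.3523, 0.2432]
eef_rot: [-3.141, 0.001, 3.068]
force: [0.2, -0.0, -4.8]
grip_width: 0.0399
grip_force: 40.0
time_s: 41.35
ee_pos: [0.4451, -0.3509, 0.2036]
eef_rot: [-3.141, 0.0, -3.132]
force: [-0.1, -0.2, -4.1]
grip_width: 0.0399
grip_force: 40.0
d tool [0.0007 0.0003 0.1366] rot [-0.0003  0.0003 -0.    ] | tcp [ 0.4451 -0.3509  0.2036]
```

Contact expected at TCP z ≈ 0.066.

```bash
echo '[[[0, 0, 0.04], [0, 0, 0]], [[0, 0, 0.04], [0, 0, 0]], [[0, 0, 0.04], [0, 0, 0]], [[0, 0, 0.014], [0, 0, 0]], [[0, 0, 0], [0, 0, 0]], [[0, 0, 0.0045], [0, 0, 0]], [[0, 0, 0], [0, 0, 0]], [[0, 0, 0], [0, 0, 0]], [[0, 0, 0], [0, 0, 0]]]' | python3 shift.py
```

```text
time_s: 42.25
ee_pos: [0.4457, -0.3516, 0.0659]
eef_rot: [-3.14, 0.002, -3.131]
force: [2.8, -0.8, 3.9]
grip_width: 0.0395
grip_force: 40.0
```

```bash
echo '[[[0, 0, 0], [0, 0, 0]], [[0, 0, 0], [0, 0, 0]], [[0, 0, 0], [0, 0, 0]], [[0, 0, -0.03], [0, 0, 0]], [[0, 0, -0.04], [0, 0, 0]], [[0, 0, -0.04], [0, 0, 0]], [[0, 0, -0.04], [0, 0, 0]], [[0, 0, 0], [0, 0, 0]]]' | python3 shift.py 0.052
cat >> h.py <<'E'
def tub(x,y,yaw,z,side=1):
    to(x-side*.047*np.sin(yaw),y+side*.047*np.cos(yaw),z,np.pi/2+yaw)
E
python3 tubs.py
python3 - <<'E'
from h import *
tub(.4435,-.1525,-.099,.15,1)
c=ctrl.camera("top");cv2.imwrite("pics/t2.png",c["pixels"])
E
```

```text
time_s: 43.05
ee_pos: [0.4462, -0.3521, 0.22]
eef_rot: [-3.136, 0.006, -3.131]
force: [-0.5, -0.0, -0.5]
grip_width: 0.0517
grip_force: 0.0
[0.4386 0.0067] 0.025 [172.  94.] [321. 274.]
[0.4329 0.1553] -0.057 [174.  97.] [256. 274.]
[ 0.4435 -0.1524] -0.101 [174.  97.] [389. 273.]
[0.6392 0.0017] -0.071 [174.  96.] [325. 188.]
[0.6376 0.1609] -0.048 [177.  97.] [258. 187.]
d tool [-0.0049  0.2459  0.066 ] rot [-0.0029  0.0035  0.1091] | tcp [ 0.4455 -0.3515  0.2168]
```

View pics/t2.png

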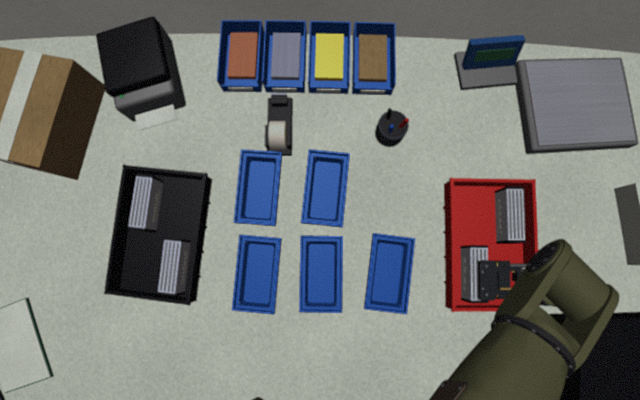

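Two units stand in each crate at (146,203), (174,267) and (510,213), (475,275); all five tubs are empty and in place. Now nesting, starting with the tub at (389,273).

```bash
python3 -c "
from h import *
tub(.4435,-.1525,-.1,.15,-1)"
```

```text
d tool [0.0047 0.1518 0.0645] rot [-0.0006  0.0007  0.11  ] | tcp [ 0.445  -0.351   0.2146]
```

```bash
echo '[[[0.0012, 0.038, 0], [0, 0, 0]], [[0.0012, 0.038, 0], [0, 0, 0]], [[0.0012, 0.038, 0], [0, 0, 0]], [[0.0012, 0.038, 0.025], [0, 0, 0]], [[0, 0, 0.04], [0, 0, 0.11]], [[0, 0, 0], [0, 0, 0]], [[0, 0, 0], [0, 0, 0]]]' | python3 shift.py 0.03
python3 -c "
from h import *
tub(.4435,-.1525,-.1,.055,-1)"
```

```text
time_s: 43.85
ee_pos: [0.4384, -0.1992, 0.1492]
eef_rot: [3.141, -0.002, 3.044]
force: [0.3, 0.4, -0.3]
grip_width: 0.03
grip_force: 0.0
d tool [-0.0006 -0.0001  0.0942] rot [ 0.0008 -0.0022  0.0027] | tcp [ 0.4384 -0.1992  0.1492]
```

```bash
echo '[[[0, 0, 0.04], [0, 0, 0]], [[0, 0, 0.03], [0, 0, 0]], [[0, 0, 0.015], [0, 0, 0]], [[0, 0, 0.009], [0, 0, 0]], [[0, 0, 0], [0, 0, 0]], [[0, 0, 0], [0, 0, 0]], [[0, 0, 0], [0, 0, 0]]]' | python3 shift.py
echo '[[[0, 0, 0], [0, 0, 0]], [[0, 0, 0], [0, 0, 0]], [[0, 0, 0], [0, 0, 0]], [[0, 0, 0], [0, 0, 0]], [[0, 0, 0], [0, 0, 0]], [[0, 0, 0], [0, 0, 0]]]' | python3 shift.py 0 30
echo '[[[0, 0, -0.02], [0, 0, 0]], [[0, 0, -0.04], [0, 0, 0]], [[0, 0, -0.04], [0, 0, 0]], [[0, 0, 0], [0, 0, 0]], [[0, 0, 0], [0, 0, 0]], [[0, 0, 0], [0, 0, 0]]]' | python3 shift.py
python3 m.py
python3 -c "
from h import *
c=ctrl.camera('scene');cv2.imwrite('pics/s3.png',cv2.resize(c['pixels'][80:280,230:500],None,fx=2.5,fy=2.5))
tub(.4386,.0067,.025,.12,-1)"
```

```text
time_s: 44.55
ee_pos: [0.4392, -0.1995, 0.0566]
eef_rot: [-3.141, 0.002, 3.042]
force: [0.4, 0.1, 0.2]
grip_width: 0.0301
grip_force: 0.0
time_s: 45.15
ee_pos: [0.4387, -0.1991, 0.0556]
eef_rot: [-3.141, 0.0, 3.042]
force: [-0.9, -1.3, 4.2]
grip_width: 0.0046
grip_force: 30.0
time_s: 45.75
ee_pos: [0.438, -0.1987, 0.1539]
eef_rot: [3.141, -0.002, 3.042]
force: [0.0, -0.3, -1.7]
grip_width: 0.0046
grip_force: 30.0
F [ 0.03 -0.34 -1.72] M tool [ 0.089  0.03  -0.01 ] M world [-0.085  0.038  0.01 ] [ 0.438  -0.1987  0.1539] [ 3.141e+00 -2.000e-03  3.042e+00] 0.0046
d tool [0.0139 0.1578 0.034 ] rot [ 0.0012 -0.0025 -0.1249] | tcp [ 0.438  -0.1987  0.1538]
```

View pics/s3.png

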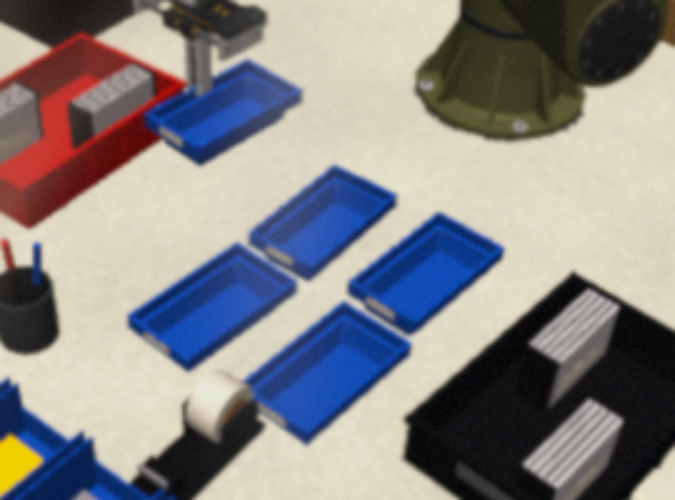

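The held tub hangs level at (223,110) in the crop, with the four others flat on the bench. Move over the base tub.

```bash
echo '[[[0.0028, 0.0316, 0], [0, 0, 0]], [[0.0028, 0.0316, 0], [0, 0, 0]], [[0.0028, 0.0316, 0], [0, 0, 0]], [[0.0028, 0.0316, 0], [0, 0, 0]], [[0.0027, 0.0314, 0.02], [0, 0, 0]], [[0, 0, 0.02], [0, 0, -0.125]], [[0, 0, 0], [0, 0, 0]], [[0, 0, 0], [0, 0, 0]], [[0, 0, 0], [0, 0, 0]]]' | python3 shift.py
python3 -c "
from h import *
tub(.4386,.0067,.025,.0756,-1)"
```

```text
time_s: 46.7
ee_pos: [0.4408, -0.0412, 0.116]
eef_rot: [-3.141, 0.001, -3.12]
force: [0.5, -0.3, -1.8]
grip_width: 0.0046
grip_force: 30.0
d tool [0.0011 0.0009 0.0404] rot [-0.0002  0.0005 -0.0031] | tcp [ 0.4408 -0.0412  0.116 ]
```

```bash
echo '[[[0.001, 0.001, 0.01], [0, 0, -0.003]], [[0, 0, 0.01], [0, 0, 0]], [[0, 0, 0.01], [0, 0, 0]], [[0, 0, 0], [0, 0, 0]], [[0, 0, 0], [0, 0, 0]], [[0, 0, 0.005], [0, 0, 0]], [[0, 0, 0], [0, 0, 0]], [[0, 0, 0], [0, 0, 0]]]' | python3 shift.py
echo '[[[0, 0, 0.003], [0, 0, 0]], [[0, 0, 0], [0, 0, 0]], [[0, 0, 0.002], [0, 0, 0]], [[0, 0, 0], [0, 0, 0]], [[0, 0, 0], [0, 0, 0]]]' | python3 shift.py
```

```text
time_s: 47.5
ee_pos: [0.4395, -0.0397, 0.0804]
eef_rot: [-3.142, -0.0, -3.114]
force: [-0.1, -0.0, -2.2]
grip_width: 0.0045
grip_force: 30.0
time_s: 48.0
ee_pos: [0.4397, -0.0397, 0.0756]
eef_rot: [-3.141, 0.0, -3.113]
force: [-0.3, -0.4, 2.6]
grip_width: 0.0044
grip_force: 30.0
```

```bash
echo '[[[0, 0, 0], [0, 0, 0]], [[0, 0, 0], [0, 0, 0]], [[0, 0, 0], [0, 0, 0]], [[0, 0, -0.03], [0, 0, 0]], [[0, 0, -0.04], [0, 0, 0]], [[0, 0, 0], [0, 0, 0]]]' | python3 shift.py 0.03
python3 -c "
from h import *
tub(.4329,.1553,-.057,.15,1)"
```

```text
time_s: 48.6
ee_pos: [0.4414, -0.04, 0.1496]
eef_rot: [-3.14, 0.007, -3.113]
force: [0.3, -0.3, -1.5]
grip_width: 0.03
grip_force: 0.0
d tool [-0.001   0.2423 -0.0008] rot [-0.0011  0.007   0.0852] | tcp [ 0.4414 -0.04    0.1496]
```

```bash
echo '[[[0, 0.0404, -0.01], [0, 0, 0]], [[0, 0.0404, 0], [0, 0, 0]], [[0, 0.0404, 0], [0, 0, 0]], [[0, 0.0404, 0], [0, 0, 0]], [[0, 0.0404, 0], [0, 0, 0]], [[0, 0.0404, 0.01], [0, 0, 0]], [[0, 0, 0], [0, 0, 0.085]], [[0, 0, 0], [0, 0, 0]], [[0, 0, 0], [0, 0, 0]]]' | python3 shift.py 0.03
python3 tubs.py
python3 -c "
from h import *
tub(.4329,.1553,-.057,.055,1)"
```

```text
time_s: 49.5
ee_pos: [0.4326, 0.2023, 0.1451]
eef_rot: [-3.141, -0.0, 3.087]
force: [0.4, 0.4, -0.3]
grip_width: 0.0303
grip_force: 0.0
[0.4375 0.0078] 0.029 [174.  97.] [320. 274.]
[0.4329 0.1552] -0.052 [174.  96.] [259. 275.]
[0.639  0.0014] -0.075 [174.  96.] [325. 188.]
[0.6375 0.1608] -0.048 [176.  97.] [258. 187.]
d tool [-0.0028  0.0003  0.0903] rot [-0.0001 -0.0001  0.0014] | tcp [0.4328 0.2021 0.1453]
```

```bash
echo '[[[-0.0028, 0, 0.04], [0, 0, 0]], [[0, 0, 0.03], [0, 0, 0]], [[0, 0, 0.011], [0, 0, 0]], [[0, 0, 0.009], [0, 0, 0]], [[0, 0, 0], [0, 0, 0]], [[0, 0, 0], [0, 0, 0]], [[0, 0, 0], [0, 0, 0]]]' | python3 shift.py
echo '[[[0, 0, 0], [0, 0, 0]], [[0, 0, 0], [0, 0, 0]], [[0, 0, 0], [0, 0, 0]], [[0, 0, 0], [0, 0, 0]], [[0, 0, 0], [0, 0, 0]], [[0, 0, 0], [0, 0, 0]]]' | python3 shift.py 0 30
echo '[[[0, 0, -0.02], [0, 0, 0]], [[0, 0, -0.04], [0, 0, 0]], [[0, 0, -0.04], [0, 0, 0]], [[0, 0, -0.02], [0, 0, 0]], [[0, 0, 0], [0, 0, 0]], [[0, 0, 0], [0, 0, 0]]]' | python3 shift.py
python3 - <<'E'
from h import *
c=ctrl.camera("top")
for r in rects(c,masks(c)["blue"],.066,90,190):
    if r[0]<.8: print(np.round(r[:2],4),round(r[2],3),np.round(r[3:5],0),r[5].round())
tub(.438,.007,.026,.13,1)
E
```

```text
time_s: 50.25
ee_pos: [0.4361, 0.2027, 0.0565]
eef_rot: [3.141, 0.002, 3.085]
force: [-0.5, 0.1, -0.0]
grip_width: 0.0302
grip_force: 0.0
time_s: 50.85
ee_pos: [0.4356, 0.2025, 0.0556]
eef_rot: [3.141, 0.0, 3.085]
force: [-0.5, -0.3, 4.3]
grip_width: 0.0047
grip_force: 30.0
time_s: 51.45
ee_pos: [0.4351, 0.2023, 0.1743]
eef_rot: [-3.141, -0.001, 3.085]
force: [-0.7, 0.3, -1.7]
grip_width: 0.005
grip_force: 30.0
[0.4382 0.0077] 0.028 [171.  95.] [320. 274.]
[0.636  0.0015] -0.075 [171.  94.] [325. 188.]
[0.6344 0.158 ] -0.051 [173.  95.] [258. 187.]
d tool [-0.0104 -0.1479  0.0439] rot [-0.0009 -0.0022 -0.0829] | tcp [0.4349 0.2022 0.1738]
```

```bash
echo '[[[-0.0021, -0.0295, 0], [0, 0, 0]], [[-0.0021, -0.0295, 0], [0, 0, 0]], [[-0.0021, -0.0295, 0], [0, 0, 0]], [[-0.0021, -0.0295, 0], [0, 0, 0]], [[-0.002, -0.0295, 0.02], [0, 0, 0]], [[0, 0, 0.02], [0, 0, -0.084]], [[0, 0, 0], [0, 0, 0]], [[0, 0, 0], [0, 0, 0]], [[0, 0, 0], [0, 0, 0]]]' | python3 shift.py
python3 -c "
from h import *
tub(.4384,.0075,.027,.0956,1)"
```

```text
time_s: 52.4
ee_pos: [0.4377, 0.0551, 0.1358]
eef_rot: [3.142, 0.0, -3.115]
force: [0.3, -0.3, -1.9]
grip_width: 0.0043
grip_force: 30.0
d tool [ 0.0006 -0.0006  0.0402] rot [ 0.      0.0003 -0.0008] | tcp [0.4377 0.0551 0.1358]
```

```bash
echo '[[[0.0006, -0.0006, 0.01], [0, 0, 0]], [[0, 0, 0.01], [0, 0, 0]], [[0, 0, 0.01], [0, 0, 0]], [[0, 0, 0], [0, 0, 0]], [[0, 0, 0], [0, 0, 0]], [[0, 0, 0.005], [0, 0, 0]], [[0, 0, 0], [0, 0, 0]], [[0, 0, 0], [0, 0, 0]]]' | python3 shift.py
echo '[[[0, 0, 0.003], [0, 0, 0]], [[0, 0, 0], [0, 0, 0]], [[0, 0, 0.002], [0, 0, 0]], [[0, 0, 0], [0, 0, 0]], [[0, 0, 0], [0, 0, 0]]]' | python3 shift.py
```

```text
time_s: 53.2
ee_pos: [0.4369, 0.054, 0.1005]
eef_rot: [-3.142, 0.0, -3.115]
force: [-0.2, 0.6, -2.8]
grip_width: 0.0049
grip_force: 30.0
time_s: 53.7
ee_pos: [0.4371, 0.0541, 0.0956]
eef_rot: [3.142, 0.0, -3.114]
force: [-0.7, 0.3, 1.4]
grip_width: 0.0048
grip_force: 30.0
```

Nested at the expected height. Next: the tub at (.6375,.161), pinched on its +y side.

```bash
echo '[[[0, 0, 0], [0, 0, 0]], [[0, 0, 0], [0, 0, 0]], [[0, 0, 0], [0, 0, 0]], [[0, 0, -0.03], [0, 0, 0]], [[0, 0, -0.04], [0, 0, 0]], [[0, 0, 0], [0, 0, 0]]]' | python3 shift.py 0.03
python3 -c "
from h import *
tub(.6375,.1608,-.05,.15,1)"
```

```text
time_s: 54.3
ee_pos: [0.4387, 0.0541, 0.1696]
eef_rot: [3.142, 0.007, -3.114]
force: [0.7, 0.9, -0.2]
grip_width: 0.0302
grip_force: 0.0
d tool [-0.2051  0.1481  0.0211] rot [0.0003 0.0071 0.0772] | tcp [0.4387 0.0541 0.1696]
```

```bash
echo '[[[-0.0293, 0.0212, 0], [0, 0, 0]], [[-0.0293, 0.0212, 0], [0, 0, 0]], [[-0.0293, 0.0212, 0], [0, 0, 0]], [[-0.0293, 0.0212, 0], [0, 0, 0]], [[-0.0293, 0.0212, 0], [0, 0, 0]], [[-0.0293, 0.0212, 0], [0, 0, 0]], [[-0.0293, 0.0212, 0.02], [0, 0, 0]], [[0, 0, 0], [0, 0, 0.077]], [[0, 0, 0], [0, 0, 0]], [[0, 0, 0], [0, 0, 0]]]' | python3 shift.py 0.03
python3 tubs.py
python3 -c "
from h import *
tub(.6375,.1608,-.05,.055,1)"
```

```text
time_s: 55.3
ee_pos: [0.6378, 0.2077, 0.1453]
eef_rot: [-3.142, 0.0, 3.094]
force: [-0.5, 0.1, -0.4]
grip_width: 0.0301
grip_force: 0.0
[0.4376 0.0067] 0.03 [179. 100.] [320. 274.]
[0.639  0.0015] -0.075 [174.  96.] [325. 188.]
[0.6365 0.1566] -0.011 [175.  99.] [262. 183.]
d tool [-0.0019  0.0002  0.0909] rot [0.0002 0.0007 0.0017] | tcp [0.6378 0.2076 0.1459]
```

```bash
python3 -c "
from h import *
a=ctrl.camera('top')['pixels'][130:260,215:365]; cv2.imwrite('pics/t4.png',cv2.resize(a,None,fx=4,fy=4))"
```

```text
(no output)
```

View pics/t4.png

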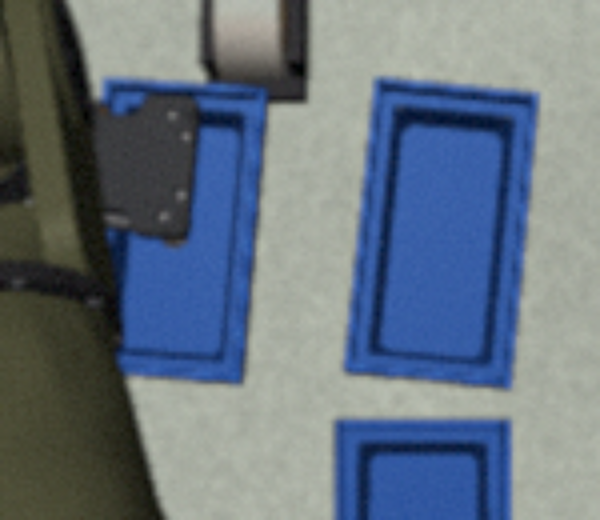

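The tub at upper left still has corners at (282,153) and (276,226), so it has not moved; the gripper was just hiding part of it.

```bash
echo '[[[-0.002, 0, 0.04], [0, 0, 0]], [[0, 0, 0.03], [0, 0, 0]], [[0, 0, 0.012], [0, 0, 0]], [[0, 0, 0.009], [0, 0, 0]], [[0, 0, 0], [0, 0, 0]], [[0, 0, 0], [0, 0, 0]], [[0, 0, 0], [0, 0, 0]]]' | python3 shift.py
echo '[[[0, 0, 0], [0, 0, 0]], [[0, 0, 0], [0, 0, 0]], [[0, 0, 0], [0, 0, 0]], [[0, 0, 0], [0, 0, 0]], [[0, 0, 0], [0, 0, 0]], [[0, 0, 0], [0, 0, 0]]]' | python3 shift.py 0 30
echo '[[[0, 0, -0.02], [0, 0, 0]], [[0, 0, -0.04], [0, 0, 0]], [[0, 0, -0.04], [0, 0, 0]], [[0, 0, -0.04], [0, 0, 0]], [[0, 0, 0], [0, 0, 0]], [[0, 0, 0], [0, 0, 0]]]' | python3 shift.py
python3 - <<'E'
from h import *
c=ctrl.camera("top")
for r in rects(c,masks(c)["blue"],.086,90,190):
    if r[0]<.8: print(np.round(r[:2],4),round(r[2],3),np.round(r[3:5],0),r[5].round())
tub(.4384,.0075,.027,.15,1)
E
```

```text
time_s: 56.1
ee_pos: [0.6405, 0.208, 0.056]
eef_rot: [3.141, 0.002, 3.092]
force: [0.2, 0.5, 0.4]
grip_width: 0.0298
grip_force: 0.0
time_s: 56.7
ee_pos: [0.64, 0.2079, 0.0546]
eef_rot: [3.141, 0.0, 3.092]
force: [0.5, 0.8, 1.8]
grip_width: 0.0044
grip_force: 30.0
time_s: 57.3
ee_pos: [0.6398, 0.2078, 0.1943]
eef_rot: [3.141, 0.0, 3.092]
force: [0.2, 0.5, -4.2]
grip_width: 0.0046
grip_force: 30.0
[0.4391 0.0066] 0.03 [172.  96.] [320. 274.]
[0.633  0.0016] -0.074 [168.  92.] [325. 188.]
d tool [ 0.1943 -0.1631  0.0434] rot [-0.0005 -0.002  -0.0769] | tcp [0.6394 0.2077 0.1929]
```

```bash
echo '[[[0.0278, -0.0234, 0], [0, 0, 0]], [[0.0278, -0.0234, 0], [0, 0, 0]], [[0.0278, -0.0234, 0], [0, 0, 0]], [[0.0278, -0.0234, 0], [0, 0, 0]], [[0.0278, -0.0234, 0], [0, 0, 0]], [[0.0278, -0.0234, 0], [0, 0, 0]], [[0.0275, -0.0234, 0.02], [0, 0, 0]], [[0, 0, 0.02], [0, 0, -0.079]], [[0, 0, 0], [0, 0, 0]], [[0, 0, 0], [0, 0, 0]]]' | python3 shift.py
python3 -c "
from h import *
tub(.439,.0068,.029,.1146,1)"
```

```text
time_s: 58.35
ee_pos: [0.4376, 0.054, 0.154]
eef_rot: [3.142, -0.002, -3.114]
force: [0.0, 0.4, -2.4]
grip_width: 0.0047
grip_force: 30.0
d tool [-0.0001 -0.0002  0.0394] rot [ 0.     -0.0017 -0.0019] | tcp [0.4376 0.054  0.154 ]
```

```bash
echo '[[[0, 0, 0.01], [0, 0, -0.002]], [[0, 0, 0.01], [0, 0, 0]], [[0, 0, 0.01], [0, 0, 0]], [[0, 0, 0], [0, 0, 0]], [[0, 0, 0], [0, 0, 0]], [[0, 0, 0.005], [0, 0, 0]], [[0, 0, 0], [0, 0, 0]], [[0, 0, 0], [0, 0, 0]]]' | python3 shift.py
echo '[[[0, 0, 0.003], [0, 0, 0]], [[0, 0, 0], [0, 0, 0]], [[0, 0, 0.002], [0, 0, 0]], [[0, 0, 0], [0, 0, 0]], [[0, 0, 0], [0, 0, 0]]]' | python3 shift.py
```

```text
time_s: 59.15
ee_pos: [0.4377, 0.0539, 0.1195]
eef_rot: [-3.142, 0.0, -3.111]
force: [0.0, 0.5, -2.2]
grip_width: 0.0046
grip_force: 30.0
time_s: 59.65
ee_pos: [0.4378, 0.0539, 0.1145]
eef_rot: [3.142, 0.0, -3.11]
force: [0.1, 0.3, -0.8]
grip_width: 0.0046
grip_force: 30.0
```

```bash
echo '[[[0, 0, 0.001], [0, 0, 0]], [[0, 0, 0], [0, 0, 0]], [[0, 0, 0], [0, 0, 0]]]' | python3 shift.py
echo '[[[0, 0, 0], [0, 0, 0]], [[0, 0, 0], [0, 0, 0]], [[0, 0, 0], [0, 0, 0]], [[0, 0, -0.03], [0, 0, 0]], [[0, 0, -0.04], [0, 0, 0]], [[0, 0, 0], [0, 0, 0]]]' | python3 shift.py 0.03
python3 -c "
from h import *
tub(.639,.0015,-.074,.16,1)"
```

```text
time_s: 59.95
ee_pos: [0.4379, 0.054, 0.1144]
eef_rot: [3.141, 0.001, -3.11]
force: [-7.3, 1.2, 15.5]
grip_width: 0.0047
grip_force: 30.0
time_s: 60.55
ee_pos: [0.4395, 0.054, 0.1875]
eef_rot: [3.142, 0.007, -3.11]
force: [0.0, 0.5, -1.6]
grip_width: 0.0299
grip_force: 0.0
d tool [-0.2026 -0.0119  0.0289] rot [0.0004 0.0069 0.1051] | tcp [0.4395 0.054  0.1875]
```

```bash
echo '[[[-0.0338, -0.002, 0], [0, 0, 0]], [[-0.0338, -0.002, 0], [0, 0, 0]], [[-0.0338, -0.002, 0], [0, 0, 0]], [[-0.0338, -0.002, 0], [0, 0, 0]], [[-0.0338, -0.002, 0], [0, 0, 0]], [[-0.0338, -0.002, 0.028], [0, 0, 0]], [[0, 0, 0], [0, 0, 0.105]], [[0, 0, 0], [0, 0, 0]], [[0, 0, 0], [0, 0, 0]]]' | python3 shift.py 0.03
python3 - <<'E'
from h import *
c=ctrl.camera("top");cv2.imwrite("pics/t5.png",cv2.resize(c["pixels"][130:330,215:415],None,fx=3,fy=3))
for z in (.046,.106):
  for r in rects(c,masks(c)["blue"],z,90,190):
    if r[0]<.8: print(z,np.round(r[:2],4),round(r[2],3),np.round(r[3:5],0),r[5].round())
tub(.639,.0015,-.074,.055,1)
E
```

```text
time_s: 61.45
ee_pos: [0.6406, 0.0482, 0.1554]
eef_rot: [-3.142, 0.0, 3.07]
force: [0.6, -0.6, -1.0]
grip_width: 0.03
grip_force: 0.0
d tool [-0.0017  0.0002  0.1011] rot [0.0001 0.0011 0.0027] | tcp [0.6406 0.0483 0.1561]
```

View pics/t5.png

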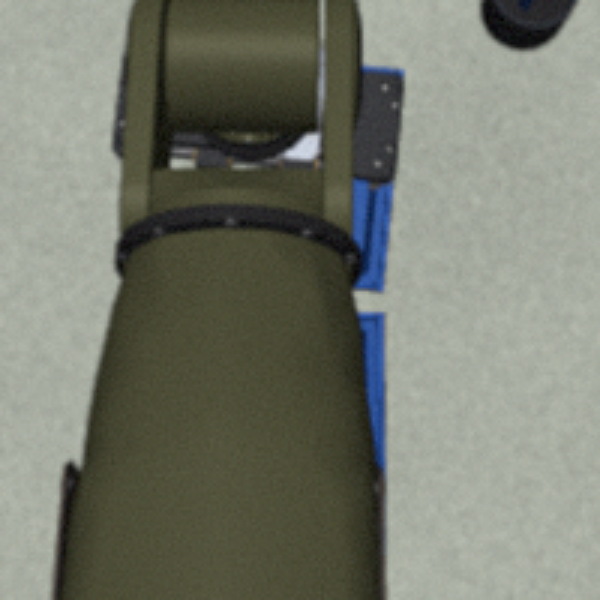

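The arm hides most, but the last tub's right corners at (350,153) and (342,227) are where they were. Grasp it.

```bash
echo '[[[-0.002, 0, 0.04], [0, 0, 0]], [[0, 0, 0.03], [0, 0, 0]], [[0, 0, 0.022], [0, 0, 0]], [[0, 0, 0.009], [0, 0, 0]], [[0, 0, 0], [0, 0, 0]], [[0, 0, 0], [0, 0, 0]], [[0, 0, 0], [0, 0, 0]]]' | python3 shift.py
echo '[[[0, 0, 0], [0, 0, 0]], [[0, 0, 0], [0, 0, 0]], [[0, 0, 0], [0, 0, 0]], [[0, 0, 0], [0, 0, 0]], [[0, 0, 0], [0, 0, 0]], [[0, 0, 0], [0, 0, 0]]]' | python3 shift.py 0 30
echo '[[[0, 0, -0.02], [0, 0, 0]], [[0, 0, -0.04], [0, 0, 0]], [[0, 0, -0.04], [0, 0, 0]], [[0, 0.03, -0.04], [0, 0, 0]], [[0, 0.04, 0], [0, 0, 0]], [[0, 0.04, 0], [0, 0, 0]], [[0, 0.04, 0], [0, 0, 0]], [[0, 0.04, 0], [0, 0, 0]], [[0, 0, 0], [0, 0, 0]], [[0, 0, 0], [0, 0, 0]]]' | python3 shift.py
python3 - <<'E'
from h import *
c=ctrl.camera("top")
for r in rects(c,masks(c)["blue"],.106,90,190):
    if r[0]<.8: print(np.round(r[:2],4),round(r[2],3),np.round(r[3:5],0),r[5].round())
E
```

```text
time_s: 62.2
ee_pos: [0.6435, 0.0481, 0.0562]
eef_rot: [3.141, 0.003, 3.068]
force: [-0.2, 0.1, 0.3]
grip_width: 0.0302
grip_force: 0.0
time_s: 62.8
ee_pos: [0.6428, 0.0481, 0.0546]
eef_rot: [3.142, 0.0, 3.068]
force: [-0.1, 0.2, 2.4]
grip_width: 0.0045
grip_force: 30.0
time_s: 63.8
ee_pos: [0.6564, 0.2381, 0.1935]
eef_rot: [-3.141, -0.001, 3.069]
force: [0.0, -1.4, -2.0]
grip_width: 0.0047
grip_force: 30.0
[0.4388 0.0064] 0.029 [171.  94.] [320. 274.]
[0.6676 0.2065] -0.069 [190. 107.] [240. 164.]
```

```bash
python3 -c "
from h import *
tub(.439,.0066,.029,.175,1)"
```

```text
d tool [ 0.2049 -0.1991  0.0191] rot [-0.0005 -0.0009 -0.1029] | tcp [0.6567 0.2371 0.1938]
```

```bash
echo '[[[0.0256, -0.0249, 0], [0, 0, 0]], [[0.0256, -0.0249, 0], [0, 0, 0]], [[0.0256, -0.0249, 0], [0, 0, 0]], [[0.0256, -0.0249, 0], [0, 0, 0]], [[0.0256, -0.0249, 0], [0, 0, 0]], [[0.0256, -0.0249, 0], [0, 0, 0]], [[0.0256, -0.0249, 0], [0, 0, 0]], [[0.0256, -0.0249, 0.018], [0, 0, -0.103]], [[0, 0, 0], [0, 0, 0]], [[0, 0, 0], [0, 0, 0]]]' | python3 shift.py
python3 -c "
from h import *
tub(.439,.0066,.029,.1346,1)"
```

```text
time_s: 64.85
ee_pos: [0.4377, 0.0529, 0.1768]
eef_rot: [-3.142, 0.001, -3.116]
force: [0.3, -0.9, -2.5]
grip_width: 0.0043
grip_force: 30.0
d tool [0.0001 0.0007 0.0422] rot [-0.      0.0009 -0.003 ] | tcp [0.4377 0.0529 0.1768]
```

```bash
echo '[[[0, 0.0007, 0.01], [0, 0, -0.003]], [[0, 0, 0.012], [0, 0, 0]], [[0, 0, 0.01], [0, 0, 0]], [[0, 0, 0], [0, 0, 0]], [[0, 0, 0], [0, 0, 0]], [[0, 0, 0.005], [0, 0, 0]], [[0, 0, 0], [0, 0, 0]], [[0, 0, 0], [0, 0, 0]]]' | python3 shift.py
echo '[[[0, 0, 0.003], [0, 0, 0]], [[0, 0, 0], [0, 0, 0]], [[0, 0, 0.0025], [0, 0, 0]], [[0, 0, 0], [0, 0, 0]], [[0, 0, 0], [0, 0, 0]]]' | python3 shift.py
```

```text
time_s: 65.65
ee_pos: [0.4378, 0.0547, 0.1395]
eef_rot: [-3.142, 0.0, -3.109]
force: [0.5, -0.1, -2.7]
grip_width: 0.0045
grip_force: 30.0
time_s: 66.15
ee_pos: [0.4381, 0.0548, 0.1345]
eef_rot: [3.141, 0.001, -3.109]
force: [-2.5, 0.6, 6.3]
grip_width: 0.0049
grip_force: 30.0
```

Seated. Release, move up and aside, and check.

```bash
echo '[[[0, 0, 0], [0, 0, 0]], [[0, 0, 0], [0, 0, 0]], [[0, 0, 0], [0, 0, 0]], [[0, 0, -0.03], [0, 0, 0]], [[0, 0, -0.04], [0, 0, 0]], [[0, 0, -0.04], [0, 0, 0]], [[0, 0.04, 0], [0, 0, 0]], [[0, 0.04, 0], [0, 0, 0]], [[0, 0.04, 0], [0, 0, 0]], [[0, 0.04, 0], [0, 0, 0]]]' | python3 shift.py 0.03
echo '[[[0, 0.04, 0], [0, 0, 0]], [[0, 0.04, 0], [0, 0, 0]], [[0, 0, 0], [0, 0, 0]], [[0, 0, 0], [0, 0, 0]]]' | python3 shift.py
python3 - <<'E'
from h import *
s=ctrl.camera("scene");c=ctrl.camera("top")
cv2.imwrite("pics/end.png",np.vstack([cv2.resize(s["pixels"][60:320,130:540],None,fx=1.2,fy=1.2),cv2.resize(c["pixels"][100:320,90:560],(492,230))]))
for r in rects(c,masks(c)["blue"],.126,90,190):
    if r[0]<.8: print(np.round(r[:2],4),round(r[2],3),np.round(r[3:5],0),r[5].round())
E
```

```text
time_s: 67.15
ee_pos: [0.4324, 0.2162, 0.244]
eef_rot: [3.142, 0.0, -3.11]
force: [0.1, 0.2, -0.6]
grip_width: 0.0302
grip_force: 0.0
time_s: 67.55
ee_pos: [0.4298, 0.2949, 0.2435]
eef_rot: [-3.141, -0.001, -3.108]
force: [0.5, -0.5, 0.9]
grip_width: 0.03
grip_force: 0.0
[0.4406 0.0074] 0.03 [174.  94.] [320. 274.]
```

View pics/end.png

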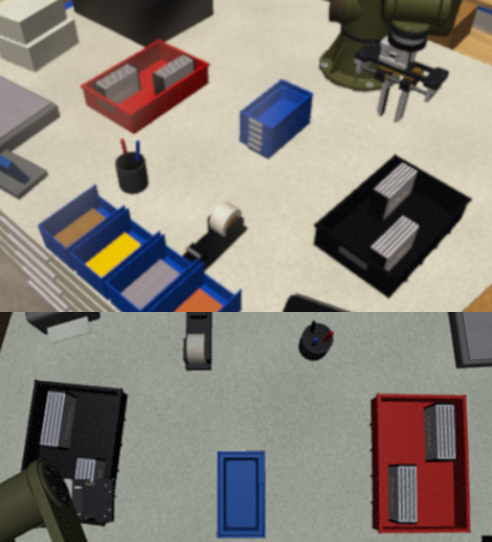

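The five tubs form one even, upright stack at (275,118) in the scene view. Two units stand in each crate, and the tape dispenser and pen pot are where they were.

```bash
python3 -c "
from station import ctrl
print(ctrl.hand_in())"
```

```text
the job is handed in; nothing more can be done
None
```

The job is handed in at about 68 s: the two units that rattled stand in the red crate, the two sound ones in the black crate, and all five tubs are nested in one stack on the bench. One reject's balance shift read lower than specified, about 0.08 N m against 0.12, but well clear of the sound units' 0.02 or less.

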